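Fit the tell-tale rider and pull the spring gauge to its mark

ROBOT

A 7-joint arm with a two-finger parallel gripper is mounted at the origin on the work surface. World frame = base frame: x ahead of the robot, y to its left, z up, the work surface at z = 0. Lengths are in m, angles in rad, forces in N, time in s.
With the tool pointing down it reaches from about 0.425 to 0.875 m from the base axis. Payload 4.7 kg.
Tool frame: the origin (TCP) lies on the centre line of the jaws, within the pads' length; the fingertips stand 19 mm ahead of it and the grasp point (between the pads) is the TCP; x points along the fingers, z is the direction in which the jaws open and shut, and the axes are right-handed (so a half turn about x gives the same grasp; the last joint's range is limited). The gripper opens to 87 mm and grips with 3 to 60 N. Pads are 19 mm wide; open, the fingers measure 117 mm over their backs; the gripper's body (75 mm by 190 mm) begins 51 mm behind the grasp point.
Start: joints at [-1.24, 0.321, -0.07, 1.45, 0.023, 1.371, -0.057], TCP at [0.203, 0.618, 0.242] pointing down, gripper open.
Joint ranges: [-2.86, 2.86], [-0.3, 2.09], [-1.38, 1.24], [0.06, 2.45], [-1.56, 4.7], [0.09, 2.05], [-2.69, 2.69]. Speed limits (rad/s): [2.57, 2.57, 3.14, 3.14, 3.14, 3.14, 3.14].

INTERFACE

Orientations are given as a rotation vector (axis times angle).
In Python, from bench import get_state, get_image, camera_info, close_job gives the robot as it stands.
- The arm moves only by the tool jog_arm, never from a script. Its argument "targets" is a list of rows, each a list of 7 numbers: the turn, a rotation vector about the tool's x, y, z in degrees, then the shift along the tool's x, y, z in cm, then the finger opening in cm, from 0 to 8.7. In form: [[wx, wy, wz, tx, ty, tz, jaw], ...]. A call has 1 to 10 rows; each row shifts and turns the commanded pose from where the row before left it, along the tool's axes as they then stand; what a row does not reach is not made up. A row lasts 1/8 s, in which the tool goes at most 62.5 mm and 10.7 degrees, less where a joint would pass 70% of its speed; a pose out of reach is approached as far as the arm can. A call is refused whole if a number of a shift passes 6.25 or a number of a turn 10.7, either way. A call with a gripper value outside its range is refused whole. The fingers move at their own pace and stop on an object; "squeeze" is the grip in N (left out, the last holds). Time passes only in rows, so rows that do not move let the fingers close. It gives the time, the measured TCP pose, the force and the opening at its end, in the units of the state.
- get_state(): the state, without advancing time (a new reading comes with each control period).
- get_image(name): name is "side" or "top"; returns (picture, depth): 384x512x3 uint8, red, green, blue; 384x512 float32, m along the optical axis (not along the pixel's ray), 0 where there is no reading.
- camera_info(name): a dict with "intrinsics" (3x3 intrinsics, pixels), "world_from_camera" (4x4, takes a point from camera to world coordinates). Camera axes: x right, y up, looking along -z (the intrinsics and any distortion apply to the point x, -y, -z); pixel columns grow to the right and rows downward; lengths in m; the calibration is good to about 2 mm. A picture is of the moment at which its call begins. camera_info takes no time and is no camera call.
- close_job(): hands the job in, once; it reports no verdict.
The state is a dict: "time": time; "joint_positions": joint angles; "qd": joint speeds; "joint_torque": joint torques, N m; "position": TCP position; "tool_rot": TCP orientation; "ft_force": force on the tool from outside, world axes, zero at the start; "torque": the same for the moment, N m; "grip_width": opening from 0.0 (shut) to 1.0 (fully open).
Only numpy, scipy, OpenCV 4.12 (cv2) and the standard library are available. Lean on these libraries where they do the work, as an engineer would, in place of code of your own. Each camera call takes 0.05 s, during which the arm holds its last target.

TASK

Fit the steel tell-tale rider into the slotted rail of the bench pull gauge from the rail's open end and slide it along until it meets the tip of the gauge's pusher bar. Then pull the gauge's sprung slide out by its upright tab until the rider it pushes stands level with the marker clip on the scale, and ease the slide gently all the way home so that the rider stays standing at the mark. Do not shift the marker clip or disturb the parts lying around.

Things in the scene. Friction and masses are not known exactly. Their poses are not given: they have to be found in the camera images.
- gauge: Fixed bench pull gauge: dark base 105 x 405 x 8 mm. Origin on the counter under the line of rail and slide (own x=0). Own +y is the pull direction, roughly towards the robot (yaw about 90 deg), z up. Along y: spring housing -215 to -130 mm (56 mm high), rod with pull tab, rail -30 (closed end) to 110 mm (open end), apron to 165 mm. Beside the rail a scale ledge, x -41 to -27 mm, 24 mm high.
- slide (a joint): travel of the gauge's sprung slide, m: 0 = home (pulled in), grows along the gauge's +y, stop at 0.085. The spring pulls it home with 2.7 N at 0 plus 0.09 N per mm, damped. Mass 150 g.
- pull_tab (a point): middle of the slide's upright steel pull tab, the grasp point: a plate 24 mm (x) x 10 mm (y, the pull direction), z 34 to 88 mm; this point is 66 mm up. At home it is at gauge y -75 mm, its near face 50 mm from the housing. Axes as the gauge.
- pusher_tip (a point): middle of the end face of the slide's pusher bar (14 mm wide, z 31 to 41 mm), 55 mm to the gauge's +y of the pull tab; moves with the slide. It pushes on the rider's block, so the rider's centre is then 12 mm farther along +y. Axes as the gauge.
- mark (a point): tip of the dark marker clip on the scale ledge: a fin 3 mm thick along y that gives the wanted place of the rider's centre along the gauge's y. Gauge x -30 mm, z 36 mm (fin top 39 mm), y 27 to 57 mm, so 35 to 65 mm of pull from home. A friction fit: do not push it. Axes as the gauge.
- rail_mouth (a point): floor of the C-shaped aluminium rail at its open end, on its centre line (gauge x 0, y 110, z 8 mm). Inside, the rail is 22 mm wide and 9 mm high (z 8 to 17 mm); two lips 6 mm thick (z 17 to 23) leave a slot 10 mm wide on top. Axes as the gauge.
- apron_mid (a point): floor of the apron, the open-topped way into the rail, 30 mm out from the rail's mouth (gauge y 140, z 8 mm). The rail's floor runs on level across it; its side walls (9 mm high) widen from about 22 mm apart at the rail to 34 mm at the outer end. Axes as the gauge.
- strip_edge (a point): middle of the lower edge of the magnetic tool strip over the gauge: a bar at gauge x 12 to 34, y -235 to 65, z 115 to 150 mm, on posts at x 48 to 58, y -225 and 55 mm; tools hang on its +x side at y -185 to -140. A gripper pointing straight down does not fit over the pull tab or the inner rail: come tilted about 40 deg, gripper body leaning over to gauge -x.
- rider_tab (a point): middle of the grip tab of the rider, a loose steel part of 70 g, 73 mm tall, that stands on its foot. The tab is a plate 22 (x) x 10 mm (y), 33 to 73 mm above the foot's underside; this point is 51 mm above it. Its y goes along the rail, either way round. Standing in the rail the point is 59 mm above the counter; friction keeps it where it is left.
- rider_foot (a point): centre of the underside of the rider's foot: foot 18 (x) x 30 (y) x 6 mm, above it a neck 6 (x) x 22 mm (y) up to 20 mm, then a block 22 x 24 mm from 20 to 34 mm with a pointer fin on each x side. The foot runs on the rail's floor under the lips, the neck in the slot, the block above the lips. Axes as rider_tab.
- spacer_mid (a point): centre of a white plastic spacer tube, 34 mm diameter, 45 mm tall, standing: leave alone
- knob_mid (a point): centre of a blue anodized knob, 34 mm diameter, 35 mm tall: leave alone
- stage_mid (a point): centre of a titanium-coloured second stage, 68 mm diameter, 46 mm tall, with a mouthpiece and a side port: leave alone

How it is judged:
On the way, in this order (a step that is already met when the one before it is completed fails the run):
1. the rider is in the rail, slid up to the pusher tip (within 6 mm), the slide still home (y of rider_tab in the frame of pusher_tip between 0.006 and 0.018 m and x of rider_tab in the frame of gauge between -0.006 and 0.006 m and height (world z) of rider_tab between 0.055 and 0.064 m and angle between rider_tab's own z axis and vertical below 0.25 rad and value of joint slide below 0.004 m), for 0.2 s.
2. the slide is pulled out so that the rider on its pusher is level with the mark (within 4 mm) (y of rider_tab in the frame of mark between -0.004 and 0.004 m and y of rider_tab in the frame of pusher_tip below 0.016 m and value of joint slide above 0.028 m), for 0.2 s.
At the end, for the whole second after the job is handed in: The rider stands upright in the rail with its centre within 4 mm of the mark along the pull direction, and the slide is home (within 4 mm), nothing touched (y of rider_tab in the frame of mark between -0.004 and 0.004 m and x of rider_tab in the frame of gauge between -0.006 and 0.006 m and height (world z) of rider_tab between 0.055 and 0.064 m and angle between rider_tab's own z axis and vertical below 0.25 rad and value of joint slide below 0.004 m).
It fails at once if the slide snaps back (faster than 0.35 m/s) instead of being eased home (velocity of joint slide below -0.35 m/s).
It fails at once if the marker clip is shifted by more than 4 mm (distance of mark from where it was at the start of the episode above 0.004 m).
It fails at once if a part lying around is moved by more than 25 mm (distance of any of spacer_mid, knob_mid, stage_mid from where it was at the start of the episode above 0.025 m).
It also fails if it takes over 58 s, if anything falls off the work surface, if the arm or the gripper's body presses on something with over 40 N, if the wrist force passes 120 N, or if a joint passes its speed limit or range.

## Working session

There is one attempt and no reset: what is moved stays moved. The work goes in short steps, Python scripts to look and compute and a tool call to move; the robot and the scene stay as the last step left them, time stands still between calls to the robot, and variables do not carry over. Pictures are saved under pics/ and viewed, and the job is handed in when it is done.

Besides the shell and the picture viewer there is one more tool, called in YAML: its name, and indented under it one key for each argument. jog_arm: Moves the arm, as the interface text tells. Its arguments: {"type":"object","properties":{"targets":{"type":"array"},"squeeze":{"type":"number"}},"required":["targets"]}

```bash
ls; mkdir -p pics; python3 - <<'E'
from bench import *
import cv2,numpy as np
s=get_state();print(s)
for n in("side","top"):
    p,d=get_image(n);cv2.imwrite(f"pics/{n}0.png",p[:,:,::-1]);np.savez(f"{n}0.npz",p=p,d=d)
    print(n,camera_info(n))
E
```

```text
pics
{'time': 0.0, 'joint_positions': array([-1.23987742,  0.32182385, -0.07005023,  1.45171533,  0.02261717,
        1.37080384, -0.05693064]), 'qd': array([-0.000443  ,  0.0001695 , -0.00072059, -0.00015966,  0.00077672,
       -0.00051238, -0.00056738]), 'joint_torque': array([-5.37128126e-04, -4.91282344e+01, -4.04102392e-01, -3.12535536e+01,
       -6.37565064e-02,  4.35763830e-02,  1.84482592e-04]), 'position': array([0.20240915, 0.61711508, 0.24044043]), 'tool_rot': array([-0.97395436,  1.34414721,  0.97187459]), 'ft_force': array([-0.24019691, -0.39860108, -0.15698378]), 'torque': array([0.0418357 , 0.00337553, 0.01250936]), 'grip_width': 0.9988524866118095}
side {'intrinsics': array([[354.94865787,   0.        , 260.27336886],
       [  0.        , 354.94865787, 192.48390604],
       [  0.        ,   0.        ,   1.        ]]), 'world_from_camera': array([[ 0.96968632,  0.19778672, -0.14348818,  0.42580661],
       [-0.24395739,  0.75021618, -0.61454087, -0.39541012],
       [-0.01390086,  0.63091688,  0.77572589,  0.69223743],
       [ 0.        ,  0.        ,  0.        ,  1.        ]])}
top {'intrinsics': array([[492.30161052,   0.        , 251.9997832 ],
       [  0.        , 492.30161052, 183.30969493],
       [  0.        ,   0.        ,   1.        ]]), 'world_from_camera': array([[-1.85866831e-02,  9.86983472e-01, -1.59744047e-01,
         3.57639366e-01],
       [-9.99821851e-01, -1.88730239e-02, -2.75382437e-04,
         9.79389219e-02],
       [-3.28665113e-03,  1.59710470e-01,  9.87158429e-01,
         1.38922552e+00],
       [ 0.00000000e+00,  0.00000000e+00,  0.00000000e+00,
         1.00000000e+00]])}
```

View pics/side0.png

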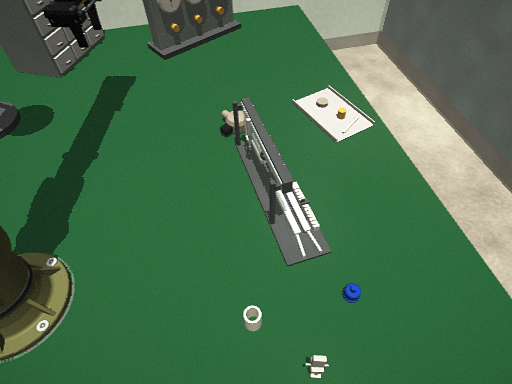

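View pics/top0.png

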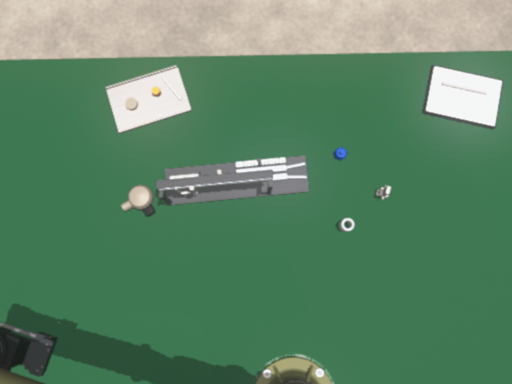

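```bash
cat > h.py <<'E'
from bench import *
import cv2,numpy as np
from scipy.spatial.transform import Rotation as R
def pix2w(n,u,v,d):
    c=camera_info(n);K=c["intrinsics"];T=c["world_from_camera"]
    x=(u-K[0,2])/K[0,0]*d;y=(v-K[1,2])/K[1,1]*d
    p=np.stack([x,-y,-d*np.ones_like(x)],-1)
    return p@T[:3,:3].T+T[:3,3]
def ray(n,u,v,z):
    c=camera_info(n);T=c["world_from_camera"]
    a=pix2w(n,np.asarray(u,float),np.asarray(v,float),1.0)
    o=T[:3,3];t=(z-o[2])/(a[...,2]-o[2])
    return o+(a-o)*t[...,None]
def proj(n,P):
    c=camera_info(n);K=c["intrinsics"];T=c["world_from_camera"]
    q=(np.asarray(P)-T[:3,3])@T[:3,:3]
    return np.stack([K[0,2]+K[0,0]*q[...,0]/-q[...,2],K[1,2]-K[1,1]*q[...,1]/-q[...,2]],-1)
def crop(n,p,x0,x1,y0,y1,k,name):
    cv2.imwrite("pics/"+name,cv2.resize(p[y0:y1,x0:x1,::-1],None,fx=k,fy=k,interpolation=cv2.INTER_CUBIC))
E
python3 - <<'E'
from h import *
s=np.load("side0.npz");t=np.load("top0.npz")
crop("top",t["p"],150,320,145,215,4.7,"t1.png")
crop("side",s["p"],210,340,90,270,3.3,"s1.png")
crop("side",s["p"],230,370,270,384,5,"s2.png")
crop("top",t["p"],320,410,130,245,5,"t2.png")
E
```

```text
(no output)
```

View pics/t1.png

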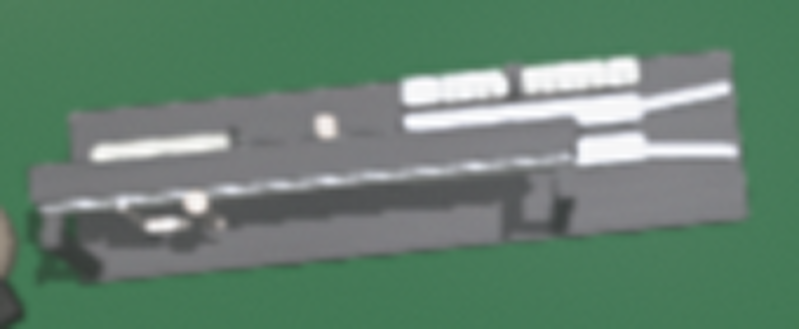

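View pics/s1.png

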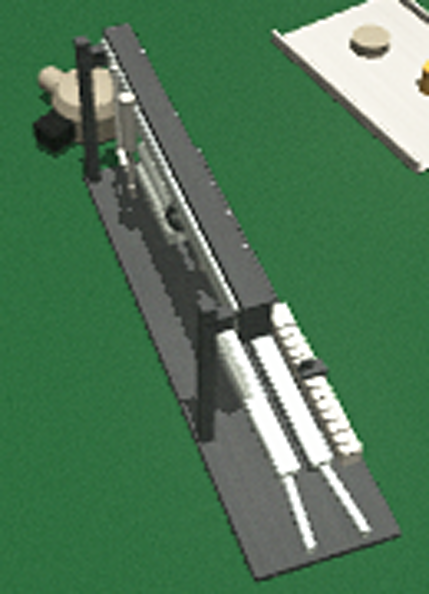

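View pics/s2.png

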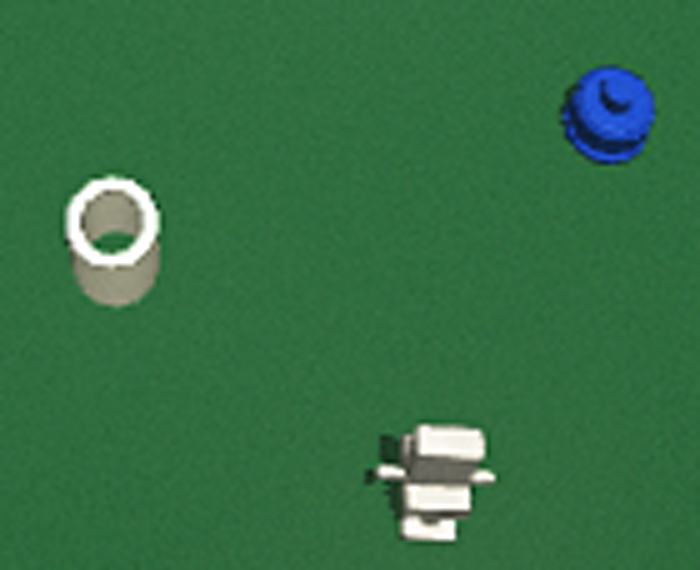

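View pics/t2.png

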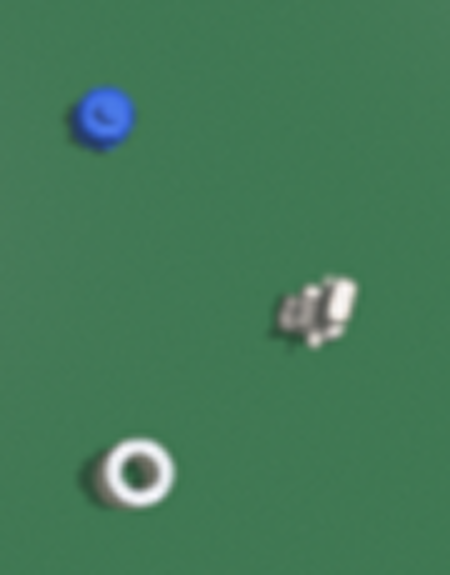

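```bash
python3 - <<'E'
from h import *
np.set_printoptions(precision=4,suppress=True)
print(R.from_rotvec(get_state()["tool_rot"]).as_matrix())
for n in("side","top"):
    f=np.load(n+"0.npz");p,d=f["p"],f["d"]
    v,u=np.mgrid[:384,:512];W=pix2w(n,u.astype(float),v.astype(float),d)
    hsv=cv2.cvtColor(p,cv2.COLOR_RGB2HSV)
    g=(hsv[...,0]>40)&(hsv[...,0]<90)&(hsv[...,1]>80)&(d>0)
    print(n,"table z",np.median(W[g][:,2]),W[g][:,2].std(), (d==0).sum())
    # rider area
    b=(300,340,350,380) if n=="side" else (370,396,180,205)
    sub=np.zeros_like(g);sub[b[2]:b[3],b[0]:b[1]]=1
    m=sub&~g
    Z=W[...,2]
    print(n,"rider px",m.sum())
    for lo,hi in((.066,.08),(.028,.045),(.0,.02)):
        k=m&(Z>lo)&(Z<hi); 
        if k.sum(): 
            q=W[k];print(lo,k.sum(),q.mean(0),q.min(0),q.max(0),cv2.minAreaRect((q[:,:2]*1000).astype(np.float32)))
E
```

```text
[[-0.0005 -0.9502  0.3115]
 [-0.0017  0.3115  0.9502]
 [-1.     -0.0001 -0.0018]]
side table z -0.0006465056900034627 0.00810671643689169 726
side rider px 357
0.066 102 [ 0.549  -0.2663  0.0717] [ 0.5381 -0.2731  0.0661] [ 0.5605 -0.2593  0.0761] ((549.2427368164062, -265.6923828125), (10.185918807983398, 21.310787200927734), 72.78479766845703)
0.028 124 [ 0.5463 -0.2704  0.0339] [ 0.531  -0.28    0.0281] [ 0.567  -0.2526  0.0447] ((547.211181640625, -268.8306884765625), (22.04714012145996, 36.081565856933594), 52.340057373046875)
0.0 48 [ 0.5444 -0.2749  0.0049] [ 0.534  -0.2813  0.0001] [ 0.5542 -0.245   0.0125] ((543.1107788085938, -264.6160888671875), (16.365955352783203, 36.65127182006836), 12.39975357055664)
top table z 0.0011570837118679567 0.007398925417025034 789
top rider px 176
0.066 32 [ 0.5455 -0.2656  0.0741] [ 0.5351 -0.2721  0.0684] [ 0.5561 -0.2593  0.0794] ((546.1653442382812, -266.0765380859375), (11.29522705078125, 20.43233299255371), 66.0150146484375)
0.028 43 [ 0.5447 -0.2618  0.0343] [ 0.5293 -0.2762  0.0285] [ 0.5626 -0.254   0.0449] ((545.4801635742188, -263.9279479980469), (31.579004287719727, 21.185199737548828), 7.921083450317383)
0.0 53 [ 0.5491 -0.2696  0.0054] [ 0.5296 -0.2975  0.    ] [ 0.5703 -0.2499  0.0197] ((550.2916259765625, -275.756591796875), (34.05696105957031, 52.700950622558594), 25.17782974243164)
```

```bash
python3 - <<'E'
from h import *
s=np.load("side0.npz")["p"];t=np.load("top0.npz")["p"]
def an(p,x0,x1,y0,y1,k,name):
    c=cv2.resize(p[y0:y1,x0:x1,::-1],None,fx=k,fy=k,interpolation=cv2.INTER_CUBIC)
    c=np.clip((c.astype(float))*1.0,0,255).astype(np.uint8)
    for u in range(x0,x1,10): cv2.line(c,(int((u-x0+.5)*k),0),(int((u-x0+.5)*k),6 if u%50 else 14),(0,255,255),1);cv2.putText(c,str(u),(int((u-x0+.5)*k),24),0,.35,(0,255,255),1)
    for v in range(y0,y1,10): cv2.line(c,(0,int((v-y0+.5)*k)),(6,int((v-y0+.5)*k)),(0,255,255),1);cv2.putText(c,str(v),(8,int((v-y0+.5)*k)),0,.35,(0,255,255),1)
    cv2.imwrite("pics/"+name,c)
an(s,265,335,180,265,7,"s3.png")
an(t,225,315,145,205,8.8,"t3.png")
E
```

```text
(no output)
```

View pics/s3.png

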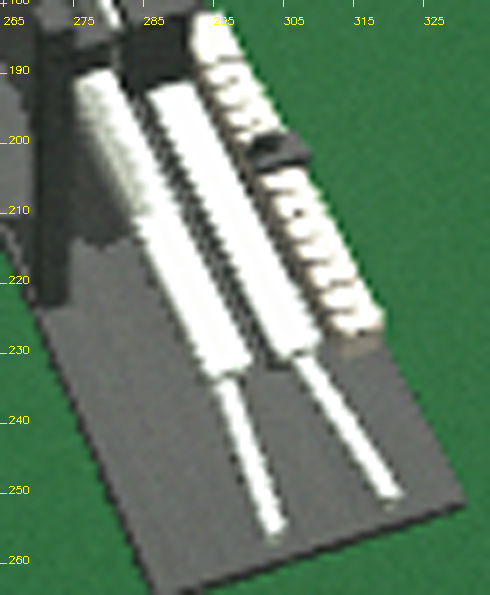

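View pics/t3.png

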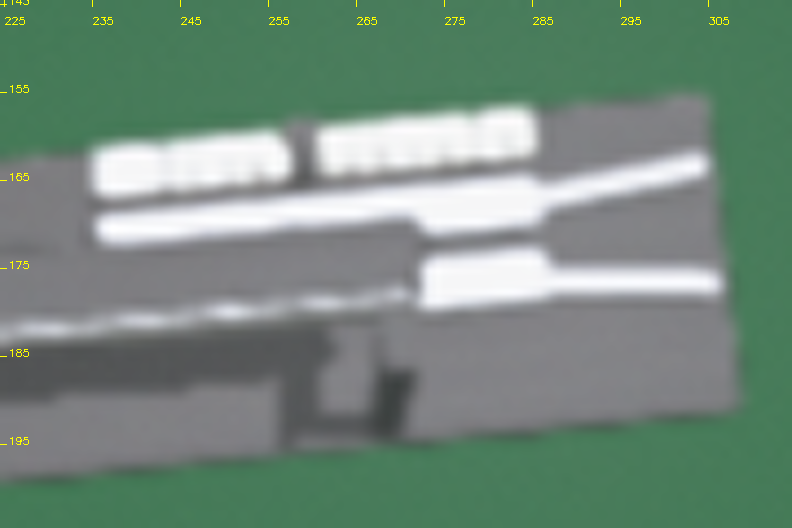

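```bash
python3 - <<'E'
from h import *
np.set_printoptions(precision=2,suppress=True)
s=np.load("side0.npz")["p"];t=np.load("top0.npz")["p"]
gs=s.min(2).astype(float);gt=t.min(2).astype(float)
def cross(line,lo,hi,th):
    out=[]
    for i in range(lo,hi):
        a,b=line[i],line[i+1]
        if (a-th)*(b-th)<0: out.append((i+(th-a)/(b-a),1 if b>a else -1))
    return out
L=[];Rr=[];O=[]
for v in range(196,230):
    c=cross(gs[v],272,312,140)
    # falling = end of left lip; next rising = start of right lip
    e=[(x,sg) for x,sg in c]
    f=[i for i in range(len(e)-1) if e[i][1]<0 and e[i+1][1]>0 and 2<e[i+1][0]-e[i][0]<8]
    if f:
        L.append(ray("side",e[f[0]][0],v,.023));Rr.append(ray("side",e[f[0]+1][0],v,.023))
def fit(P,n):
    P=np.array(P)[:,:2]; 
    vx,vy,x,y=cv2.fitLine((P*1000).astype(np.float32),cv2.DIST_HUBER,0,.01,.01).ravel()
    if vy>0: vx,vy=-vx,-vy
    print(n,len(P),"dir deg",np.degrees(np.arctan2(vy,vx)),"x at y=-.05,.0 mm",x+vx/vy*(-50-y),x+vx/vy*(0-y));
fit(L,"side lip edge robot side");fit(Rr,"side lip edge far")
A=[];B=[]
for u in range(274,285):
    c=cross(gt[:,u],160,182,140);
    f=[i for i in range(len(c)-1) if c[i][1]<0 and c[i+1][1]>0]
    if f: A.append(ray("top",u,c[f[0]][0],.023));B.append(ray("top",u,c[f[0]+1][0],.023))
fit(A,"top far");fit(B,"top near")
# scale ledge far edge in top, lip1 far edge
C=[]
for u in list(range(238,255))+list(range(263,283)):
    c=cross(gt[:,u],150,166,170)
    C.append(ray("top",u,c[0][0],.024))
fit(C,"top ledge far edge (x=-41)")
# base edges: green->grey by saturation
for n,im in(("side",s),("top",t)):
    hs=cv2.cvtColor(im,cv2.COLOR_RGB2HSV)[...,1].astype(float)
    if n=="top":
        P=[ray(n,u,cross(hs[:,u],180,205,65)[0][0],.0) for u in range(275,306)]
        fit(P,"top base near edge z0")
        P=[ray(n,cross(hs[v],295,320,65)[0][0],v,.008) for v in range(160,188)]
        P=np.array(P);q=np.polyfit(P[:,0],P[:,1],1);print("end edge top z8 slope deg",np.degrees(np.arctan(q[0])),"y at x=.55",np.polyval(q,.55))
    else:
        P=[];
        for u in range(290,328):
            c=cross(hs[:,u],245,270,85); 
            if c:P.append(ray(n,u,c[0][0],.004))
        P=np.array(P);q=np.polyfit(P[:,0],P[:,1],1);print("end edge side ~z4 slope deg",np.degrees(np.arctan(q[0])),"y at x=.55",np.polyval(q,.55))
E
```

```text
side lip edge robot side 34 dir deg -85.5124 x at y=-.05,.0 mm 614.27594 610.35175
side lip edge far 34 dir deg -85.85644 x at y=-.05,.0 mm 620.9801 617.35785
top far 11 dir deg -143.31856 x at y=-.05,.0 mm 530.43207 597.5576
top near 11 dir deg -146.68521 x at y=-.05,.0 mm 515.4806 591.5556
top ledge far edge (x=-41) 37 dir deg -85.48852 x at y=-.05,.0 mm 657.7338 653.78864
end edge side ~z4 slope deg 4.452811937605008 y at x=.55 -0.061976601075224985
top base near edge z0 31 dir deg -85.49256 x at y=-.05,.0 mm 554.4288 550.4872
end edge top z8 slope deg 4.398366822183823 y at x=.55 -0.06424675716025695
```

```bash
python3 - <<'E'
from h import *
np.set_printoptions(precision=1,suppress=True,linewidth=200)
t=np.load("top0.npz")["p"];gt=t.min(2).astype(float)
hs=cv2.cvtColor(t,cv2.COLOR_RGB2HSV)[...,1].astype(float)
for u in range(275,286,3): print(u,gt[160:182,u])
th=-85.5*np.pi/180
def edge(line,lo,hi,t):
    r=[]
    for i in range(lo,hi):
        a,b=line[i],line[i+1]
        if (a-t)*(b-t)<0:r.append(i+(t-a)/(b-a))
    return r
for u in range(275,286,2):
    e=edge(gt[:,u],162,182,180); print(u,np.array(e),[ (ray("top",u,x,.023)[:2]*1000).round(1) for x in e])
# far base edge
P=np.array([ray("top",u,edge(hs[:,u],148,160,65)[0],.008)[:2]*1000 for u in range(290,303)])
q=np.polyfit(P[:,1],P[:,0],1);print("far base edge x at y=-50",np.polyval(q,-50),q[0])
# apron walls top z17
for u in range(289,304,3):
    e=edge(gt[:,u],155,185,150); print(u,np.array(e),[ (ray("top",u,x,.017)[:2]*1000).round(1) for x in e])
s=np.load("side0.npz")["p"];gs=s.min(2).astype(float)
for v in range(236,250,3):
    e=edge(gs[v],290,325,150); print("side",v,np.array(e),[ (ray("side",x,v,.017)[:2]*1000).round(1) for x in e])
E
```

```text
275 [244. 237. 226. 181. 128. 163. 229. 246. 246. 246. 243. 188. 128. 147. 218. 247. 246. 246. 246. 227. 147. 122.]
278 [241. 240. 232. 162. 124. 191. 244. 246. 246. 246. 241. 164. 126. 164. 227. 246. 246. 246. 244. 202. 135. 125.]
281 [242. 242. 236. 163. 141. 211. 246. 246. 246. 245. 225. 142. 128. 185. 239. 246. 246. 246. 242. 177. 129. 128.]
284 [243. 241. 208. 143. 160. 224. 246. 246. 246. 243. 200. 133. 138. 208. 246. 246. 246. 246. 235. 158. 126. 129.]
275 [163.  165.3 171.1 173.5 179.6] [array([635.6,  32.2]), array([629.2,  32.3]), array([612.3,  32.8]), array([605.6,  32.9]), array([588.1,  33.4])]
277 [163.  165.  170.9 173.3 179.4] [array([635.5,  26.5]), array([629.9,  26.7]), array([613. ,  27.1]), array([605.9,  27.3]), array([588.6,  27.8])]
279 [162.7 164.7 170.8 173.2 179.3] [array([636.5,  20.8]), array([630.5,  21. ]), array([613.2,  21.5]), array([606.2,  21.7]), array([588.8,  22.1])]
281 [162.8 164.6 170.5 172.9 179. ] [array([636. ,  15.2]), array([630.9,  15.3]), array([613.7,  15.8]), array([606.9,  16. ]), array([589.6,  16.5])]
283 [162.5 164.4 170.3 172.7
[... 865 characters left out ...]
27.2, -41.7]), array([602.9, -40.9]), array([591.1, -40.5])]
side 236 [295.5 299.  309.2 313.5] [array([596.1,  -1.6]), array([603.5,  -3.5]), array([625.5,  -9.3]), array([634.7, -11.7])]
side 239 [296.6 299.9 311.2 315.5] [array([596.2,  -9.6]), array([603.2, -11.5]), array([627.3, -17.8]), array([636.4, -20.1])]
side 242 [297.6 301.  313.2 317. ] [array([595.9, -17.5]), array([603. , -19.4]), array([628.9, -26.1]), array([636.9, -28.2])]
side 245 [298.8 302.5 315.2 319. ] [array([596. , -25.4]), array([603.8, -27.4]), array([630.6, -34.4]), array([638.6, -36.5])]
side 248 [299.8 303.4 317.2 320.6] [array([595.7, -33.1]), array([603.5, -35.1]), array([632.3, -42.6]), array([639.5, -44.4])]
```

```bash
python3 - <<'E'
from h import *
np.set_printoptions(precision=1,suppress=True,linewidth=200)
def r(n,u,v,z,l): print(l,n,ray(n,u,v,z)*1000)
r("top",286.8,167.5,.023,"lip end far");r("top",286.9,175.5,.023,"lip end near")
r("side",265+220/7-.5,180+380/7-.5,.023,"lip end near");r("side",265+300/7-.5,180+358/7-.5,.023,"lip end far")
r("top",285.7,159.5,.024,"ledge end")
t=np.load("top0.npz");s=np.load("side0.npz")
for n,f,b,zr in (("top",t,(210,232,160,182),(.08,.1)),("top",t,(250,268,152,170),(.03,.045)),("side",s,(295,315,190,212),(.03,.045))):
    p,d=f["p"],f["d"];v,u=np.mgrid[:384,:512];W=pix2w(n,u.astype(float),v.astype(float),d)
    m=np.zeros(d.shape,bool);m[b[2]:b[3],b[0]:b[1]]=1
    m&=(W[...,2]>zr[0])&(W[...,2]<zr[1]);q=W[m]
    print(n,m.sum(),q.mean(0)*1000,q.min(0)*1000,q.max(0)*1000, u[m].min(),u[m].max(),v[m].min(),v[m].max())
# stripe z, etc
print(t["p"][155:166,256:265].min(2))
E
```

```text
lip end far top [622.1  -0.8  23. ]
lip end near top [599.1  -0.4  23. ]
lip end near side [597.2   0.2  23. ]
lip end far side [624.4   1.6  23. ]
ledge end top [645.    1.7  24. ]
top 16 [601.9 187.7  89.2] [597.1 183.5  83.9] [607.  192.1  94.9] 217 220 170 173
top 11 [636.3  78.8  34.9] [628.9  74.6  30.3] [646.5  83.3  41.9] 257 260 159 165
side 15 [638.5  77.5  34.8] [633.5  71.8  30.5] [648.2  80.2  39.7] 301 307 198 203
[[ 73  73  74  74  73  73  74  74  74]
 [ 73  74  73  75  74  73  74  73  74]
 [ 73  75  79  80  80  76  73  74  75]
 [ 81  92 103 103 102 100  99 105 112]
 [119 119 128 128 133 161 186 195 201]
 [186 146 130 128 151 216 244 247 245]
 [236 189 134 122 147 217 244 246 243]
 [247 224 144 114 142 206 242 246 241]
 [247 228 148 108 133 191 235 242 232]
 [241 213 137  98 118 164 203 208 185]
 [182 149 108  94 105 123 138 141 134]]
```

```bash
cat >> h.py <<'E'
def goto(P,xt=None,zt=None,s=None):
    """print turn (deg) and shift (cm, in axes after turn) from measured pose to target"""
    s=s or get_state();M=R.from_rotvec(s["tool_rot"]).as_matrix();p=s["position"]
    if xt is not None:
        x=np.array(xt)/np.linalg.norm(xt);z=np.array(zt,float);z-=x*(z@x);z/=np.linalg.norm(z);y=np.cross(z,x)
        N=np.stack([x,y,z],1)
    else:N=M
    w=R.from_matrix(M.T@N).as_rotvec(degrees=True)
    d=(np.array(P)-p)*100
    print("turn",w.round(2),"| shift old axes",(M.T@d).round(2),"| new axes",(N.T@d).round(2),"| pos",p.round(4),"F",s["ft_force"].round(1),"t",s["time"],"grip",round(s["grip_width"]*87,1))
E
python3 - <<'E'
from h import *
for l,n,u,v,z in(("knob","top",341,153,.035),("spacer","top",347,225,.045),("stage","top",140,198,.046)): print(l,(ray(n,u,v,z)*1000).round())
goto([.45,.40,.25]);goto([.57,.1,.25]);goto([.62,-.29,.2])
E
```

```text
knob [ 658. -154.   35.]
spacer [ 455. -159.   45.]
stage [540. 407.  46.]
turn [0. 0. 0.] | shift old axes [ -0.92 -30.29 -12.93] | new axes [ -0.92 -30.29 -12.93] | pos [0.2024 0.6172 0.2405] F [ 0.6 -0.4 -0.9] t 0.1 grip 87.5
turn [0. 0. 0.] | shift old axes [ -0.88 -51.04 -37.7 ] | new axes [ -0.88 -51.04 -37.7 ] | pos [0.2024 0.6172 0.2405] F [ 0.6 -0.4 -0.9] t 0.1 grip 87.5
turn [0. 0. 0.] | shift old axes [  4.19 -67.94 -73.19] | new axes [  4.19 -67.94 -73.19] | pos [0.2024 0.6172 0.2405] F [ 0.6 -0.4 -0.9] t 0.1 grip 87.5
```

jog_arm:
  targets:
    - [0,0,0,-0.2,-5,-2.2,6]
    - [0,0,0,-0.2,-5,-2.2,6]
    - [0,0,0,-0.2,-5,-2.2,6]
    - [0,0,0,-0.2,-5,-2.2,6]
    - [0,0,0,-0.2,-5,-2.2,6]
    - [0,0,0,-0.2,-5,-2.2,6]
    - [0,0,0,0,-4,-4.5,6]
    - [0,0,0,0,-4,-4.5,6]
    - [0,0,0,0,-4,-4.5,6]
    - [0,0,0,0,-4,-4.5,6]
  squeeze: 15

```text
time: 1.35
position: [0.5427, 0.176, 0.2533]
tool_rot: [-0.973, 1.343, 0.973]
ft_force: [-0.0, -0.6, -1.0]
grip_width: 0.69
```

jog_arm:
  targets:
    - [0,0,0,0,-4,-4.5,6]
    - [0,0,0,0,-3,-5,6]
    - [0,0,0,0,-3,-5,6]
    - [0,0,0,0,-3,-5,6]
    - [0,0,0,0,-3,-5,6]
    - [0,0,0,0,-2,-5,6]
    - [0,0,0,0,-2,-5,6]

```text
time: 2.22
position: [0.6249, -0.2137, 0.253]
tool_rot: [-0.972, 1.343, 0.974]
ft_force: [0.6, 0.9, 0.1]
grip_width: 0.687
```

```bash
python3 - <<'E'
from h import *
import math
a=math.radians(40);xt=[-.95*math.sin(a),.31*math.sin(a),-math.cos(a)]
P=np.array([.5475,-.266,.06]);goto(P-.12*np.array(xt),xt,[.3115,.95,0])
E
```

```text
turn [ 0.    0.05 39.94] | shift old axes [10.11 -1.99 -7.37] | new axes [ 6.48 -8.01 -7.36] | pos [ 0.6249 -0.2137  0.253 ] F [0.6 0.9 0.1] t 2.225 grip 59.7
```

jog_arm:
  targets:
    - [0,0,10,0,0,-2,6]
    - [0,0,10,0,0,-2,6]
    - [0,0,10,0,0,-2,6]
    - [0,0,10,0,0,-1.4,6]
    - [0,0,0,0,0,0,6]
    - [0,0,0,0,0,0,6]

```text
time: 2.98
position: [0.6048, -0.2652, 0.2733]
tool_rot: [-0.658, 1.626, 1.366]
ft_force: [-0.2, -0.4, 0.6]
grip_width: 0.691
```

```bash
python3 - <<'E'
from h import *
import math
a=math.radians(40);xt=[-.95*math.sin(a),.31*math.sin(a),-math.cos(a)]
P=np.array([.5475,-.266,.06]);goto(P-.08*np.array(xt),xt,[.3115,.95,0]);print(get_state()["joint_positions"].round(2))
E
```

```text
turn [ 1.09 -0.75 10.83] | shift old axes [13.43 -7.12 -1.83] | new axes [11.83 -9.55 -1.84] | pos [ 0.6048 -0.2652  0.2733] F [-0.2 -0.4  0.6] t 2.975 grip 60.1
[ 0.24  0.75  0.25  0.87 -0.09  2.05  1.72]
```

jog_arm:
  targets:
    - [0,0,0,4.5,-2.4,-0.6,6]
    - [0,0,0,4.5,-2.4,-0.6,6]
    - [0,0,0,4.4,-2.3,-0.6,6]
    - [0.5,0,5,0,0,0,6]
    - [0.5,0,5,0,0,0,6]
    - [0,0,0,0,0,0,6]

```text
time: 3.72
position: [0.5961, -0.2813, 0.1195]
tool_rot: [-0.515, 1.731, 1.475]
ft_force: [-0.2, -0.8, 0.3]
grip_width: 0.687
```

```bash
python3 - <<'E'
from h import *
import math
a=math.radians(40);xt=[-.95*math.sin(a),.31*math.sin(a),-math.cos(a)]
P=np.array([.5475,-.266,.06]);goto(P-.05*np.array(xt),xt,[.3115,.95,0]);print(get_state()["joint_positions"].round(2))
for n in("side","top"):
    p,d=get_image(n);cv2.imwrite(f"pics/{n}1.png",p[:,:,::-1]);np.savez(f"{n}1.npz",p=p,d=d)
crop("side",p:=np.load("side1.npz")["p"],220,400,250,384,4,"s4.png")
crop("top",np.load("top1.npz")["p"],320,450,110,230,5,"t4.png")
E
```

```text
turn [-0.04 -0.9   0.68] | shift old axes [ 2.84  0.12 -0.01] | new axes [ 2.84  0.08 -0.05] | pos [ 0.5961 -0.2813  0.1195] F [-0.2 -0.8  0.3] t 3.725 grip 59.8
[ 0.26  0.96  0.25  0.88 -0.09  1.99  1.73]
```

View pics/s4.png

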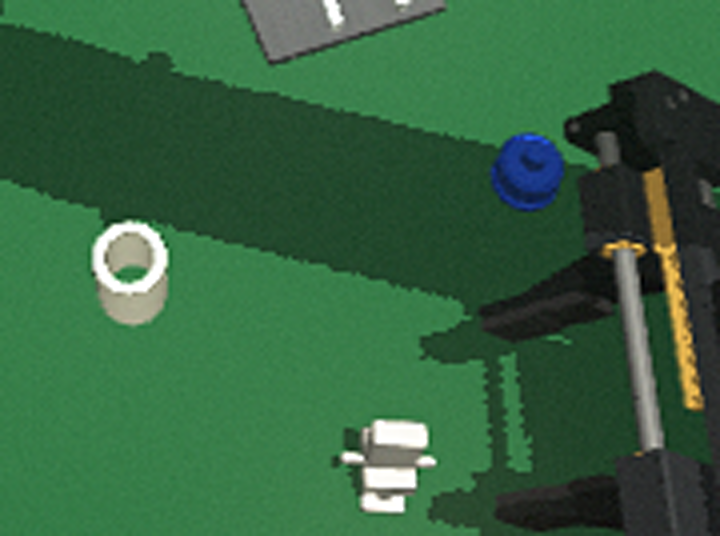

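View pics/t4.png

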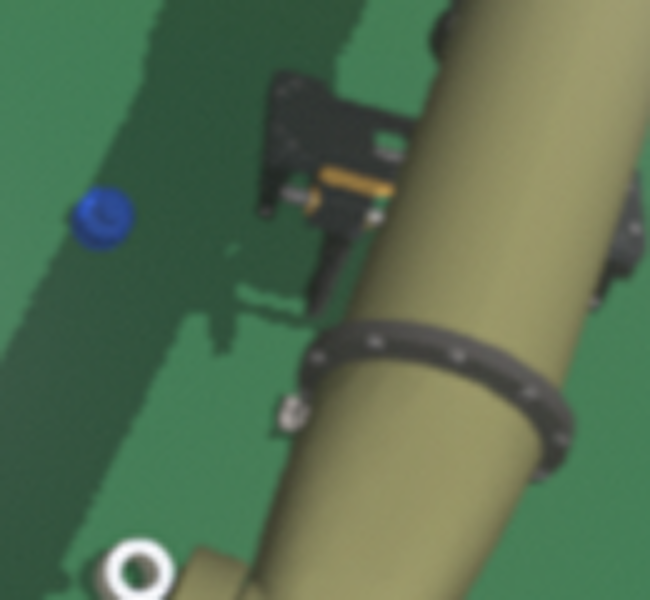

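```bash
python3 - <<'E'
from h import *
f=np.load("top1.npz");d=f["d"];n="top"
v,u=np.mgrid[:384,:512];W=pix2w(n,u.astype(float),v.astype(float),d)
np.set_printoptions(precision=3,suppress=True,linewidth=160)
m=(W[...,2]>.1)&(d>0)
for v0 in range(110,384,15):
    k=m[v0]&(np.arange(512)>330)
    if k.any(): 
        uu=np.where(k)[0];w=W[v0][k];i=w[:,2].argmax();print(v0,uu.min(),uu.max(),"top pt",w[i],"edge",w[0])
s=get_state();M=R.from_rotvec(s["tool_rot"]).as_matrix();p=s["position"]
for sg in(1,-1):
    q=p+.019*M[:,0]+sg*.03*M[:,2]; print("tip proj crop s4",(proj("side",q)-[220,250])*4)
E
```

```text
110 409 457 top pt [ 0.639 -0.253  0.485] edge [ 0.708 -0.277  0.264]
125 374 452 top pt [ 0.607 -0.255  0.494] edge [ 0.698 -0.214  0.177]
140 372 447 top pt [ 0.576 -0.227  0.502] edge [ 0.651 -0.199  0.21 ]
155 382 448 top pt [ 0.546 -0.21   0.512] edge [ 0.618 -0.228  0.185]
170 380 439 top pt [ 0.517 -0.202  0.519] edge [ 0.594 -0.241  0.109]
185 379 432 top pt [ 0.487 -0.198  0.535] edge [ 0.498 -0.141  0.473]
200 377 432 top pt [ 0.461 -0.157  0.538] edge [ 0.467 -0.13   0.495]
215 372 420 top pt [ 0.434 -0.163  0.548] edge [ 0.438 -0.115  0.51 ]
230 351 411 top pt [ 0.408 -0.141  0.558] edge [ 0.411 -0.072  0.533]
245 345 414 top pt [ 0.382 -0.148  0.569] edge [ 0.385 -0.058  0.544]
260 340 411 top pt [ 0.358 -0.149  0.581] edge [ 0.36  -0.051  0.533]
275 337 405 top pt [ 0.334 -0.14   0.579] edge [ 0.335 -0.045  0.529]
290 332 398 top pt [ 0.309 -0.137  0.561] edge [ 0.308 -0.039  0.503]
305 331 391 top pt [ 0.284 -0.128  0.54 ] edge [ 0.279 -0.042  0.463]
320 331 381 top pt [ 0.256 -0.092  0.504] edge [ 0.252 -0.041  0.463]
335 331 375 top pt [ 0.228 -0.085  0.484] edge [ 0.225 -0.041  0.454]
350 331 369 top pt [ 0.199 -0.08   0.463] edge [ 0.197 -0.042  0.444]
365 331 368 top pt [ 0.169 -0.074  0.442] edge [ 0.168 -0.042  0.431]
380 331 356 top pt [ 0.141 -0.067  0.431] edge [ 0.137 -0.044  0.414]
tip proj crop s4 [499.527 336.328]
tip proj crop s4 [514.302 500.49 ]
```

jog_arm:
  targets:
    - [0,-0.9,0.7,2.6,0.03,0,5]
    - [0,0,0,2.6,0.03,0,5]
    - [0,0,0,2.6,0.02,0,4]
    - [0,0,0,0,0,0,4]

```text
time: 4.32
position: [0.5469, -0.265, 0.0612]
tool_rot: [-0.49, 1.722, 1.486]
ft_force: [1.0, -0.2, -0.2]
grip_width: 0.481
```

```bash
python3 - <<'E'
from h import *
import math
a=math.radians(40);xt=[-.95*math.sin(a),.31*math.sin(a),-math.cos(a)]
P=np.array([.5475,-.266,.06]);goto(P,xt,[.3115,.95,0])
p,d=get_image("side");np.savez("side2.npz",p=p,d=d)
crop("side",p,270,370,300,384,7,"s5.png")
E
```

```text
turn [ 0.06  0.15 -0.05] | shift old axes [ 0.04 -0.14 -0.08] | new axes [ 0.04 -0.14 -0.08] | pos [ 0.5469 -0.265   0.0612] F [ 1.  -0.2 -0.2] t 4.325 grip 41.8
```

View pics/s5.png

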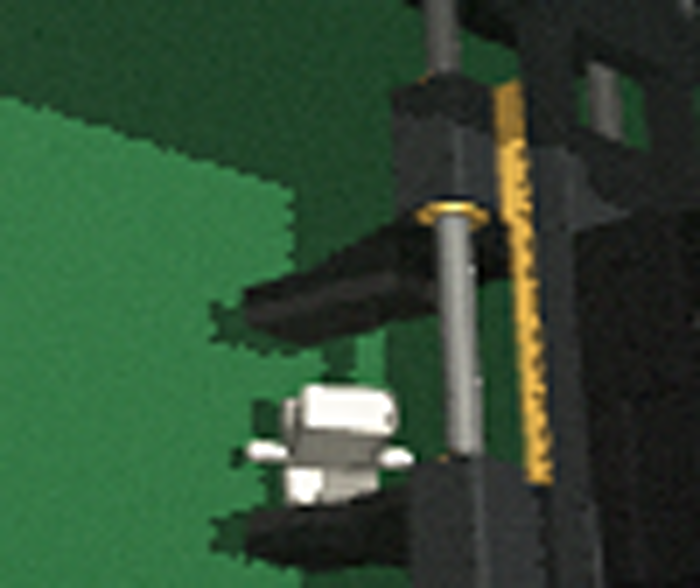

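jog_arm:
  targets:
    - [0,0,0,0,-0.1,0,2]
    - [0,0,0,0,0,0,1.4]
    - [0,0,0,0,0,0,0.5]
    - [0,0,0,0,0,0,0.5]
    - [0,0,0,0,0,0,0.5]
  squeeze: 15

```text
time: 5.0
position: [0.5489, -0.2653, 0.059]
tool_rot: [-0.491, 1.721, 1.487]
ft_force: [0.6, 0.1, -0.6]
grip_width: 0.115
```

```bash
python3 - <<'E'
from h import *
goto(get_state()["position"])
p,d=get_image("side");np.savez("side3.npz",p=p,d=d)
crop("side",p,270,370,300,384,7,"s6.png")
E
```

```text
turn [0. 0. 0.] | shift old axes [0. 0. 0.] | new axes [0. 0. 0.] | pos [ 0.5489 -0.2653  0.059 ] F [ 0.6  0.1 -0.6] t 5.0 grip 10.0
```

View pics/s6.png

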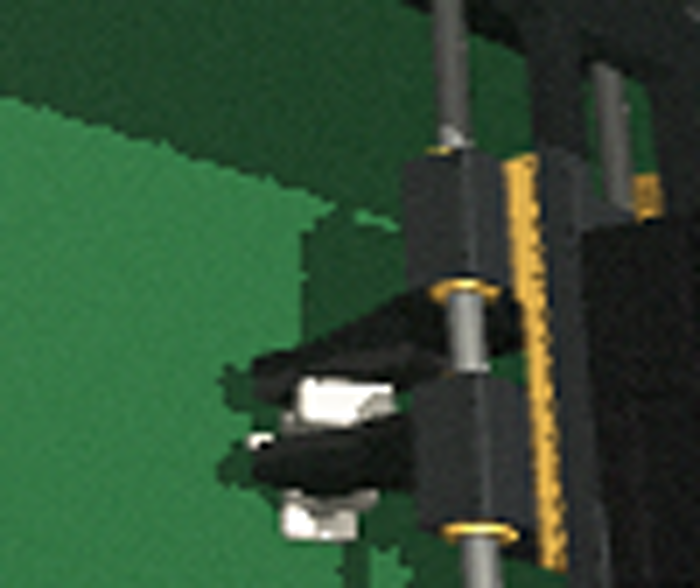

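```bash
cat >> h.py <<'E'
A=np.radians(40);GX=np.array([-.9969,-.0785,0]);GY=np.array([.0785,-.9969,0])
XT=np.sin(A)*GX-np.cos(A)*np.array([0,0,1]);ZT=-GY
def slot(y,dx=.0011): return .6122+.0787*(.005-y)+dx
E
python3 - <<'E'
from h import *
goto([.555,-.265,.13],XT,ZT); goto([slot(-.04),-.04,.13],XT,ZT)
E
```

```text
turn [-17.23  14.65  -0.04] | shift old axes [-5.79  4.13  0.23] | new axes [-5.83  4.1  -0.02] | pos [ 0.5489 -0.2653  0.059 ] F [-0.4  0.5  0.5] t 5.05 grip 9.8
turn [-17.23  14.65  -0.04] | shift old axes [-5.03  4.95 23.54] | new axes [-10.92  -1.98  21.93] | pos [ 0.5489 -0.2653  0.059 ] F [-0.4  0.5  0.5] t 5.05 grip 9.8
```

jog_arm:
  targets:
    - [0,0,0,-1,0.7,0,0.5]
    - [0,0,0,-1.6,1.1,0.1,0.5]
    - [0,0,0,-1.6,1.1,0.1,0.5]
    - [0,0,0,-1.6,1.2,0,0.5]
    - [-4.3,3.7,0,0,0,0,0.5]
    - [-4.3,3.7,0,0,0,0,0.5]
    - [-4.3,3.6,0,0,0,0,0.5]
    - [-4.3,3.6,0,0,0,0,0.5]
    - [0,0,0,0,0,0,0.5]
  squeeze: 22

```text
time: 6.18
position: [0.556, -0.2635, 0.1311]
tool_rot: [-0.871, 1.689, 1.755]
ft_force: [1.0, -0.6, -0.3]
grip_width: 0.114
```

```bash
python3 - <<'E'
from h import *
goto([slot(-.04),-.04,.11],XT,ZT);print(get_state()["joint_positions"].round(2))
p,d=get_image("side");np.savez("side4.npz",p=p,d=d)
crop("side",p,250,400,230,384,4,"s7.png")
E
```

```text
turn [0.08 0.05 0.04] | shift old axes [-3.39 -7.38 21.8 ] | new axes [-3.41 -7.35 21.81] | pos [ 0.556  -0.2635  0.1311] F [ 1.  -0.6 -0.3] t 6.175 grip 9.9
[0.16 0.81 0.2  1.13 0.13 1.86 1.99]
```

View pics/s7.png

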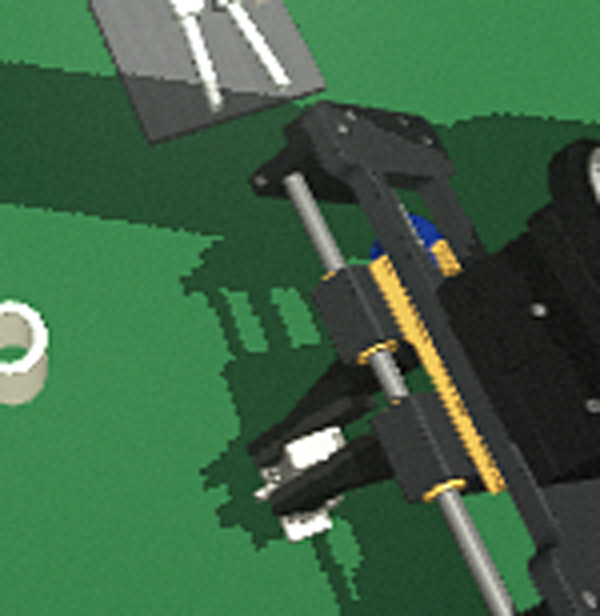

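jog_arm:
  targets:
    - [0,0,0,-0.7,-1.5,3,0.5]
    - [0,0,0,-0.7,-1.5,4,0.5]
    - [0,0,0,-0.7,-1.5,4,0.5]
    - [0,0,0,-0.7,-1.5,4,0.5]
    - [0,0,0,-0.6,-1.4,4,0.5]
    - [0,0,0,0,0,2.8,0.5]
    - [0,0,0,0,0,0,0.5]
    - [0,0,0,0,0,0,0.5]

```text
time: 7.22
position: [0.6162, -0.044, 0.1091]
tool_rot: [-0.868, 1.694, 1.751]
ft_force: [0.8, 0.2, -1.1]
grip_width: 0.116
```

```bash
python3 - <<'E'
from h import *
goto([slot(-.04),-.04,.07],XT,ZT)
for n in("side","top"):
    p,d=get_image(n);np.savez(n+"5.npz",p=p,d=d)
crop("side",np.load("side5.npz")["p"],250,370,170,280,6,"s8.png")
crop("top",np.load("top5.npz")["p"],240,360,110,220,5,"t8.png")
E
```

```text
turn [-0.21  0.04 -0.05] | shift old axes [ 2.93 -2.59  0.4 ] | new axes [ 2.93 -2.59  0.39] | pos [ 0.6162 -0.044   0.1091] F [ 0.8  0.2 -1.1] t 7.225 grip 10.1
```

View pics/s8.png

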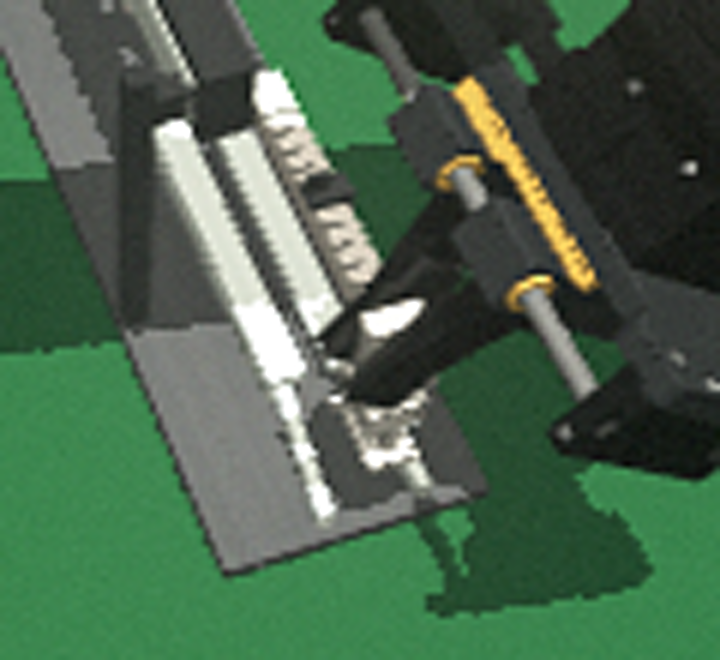

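View pics/t8.png

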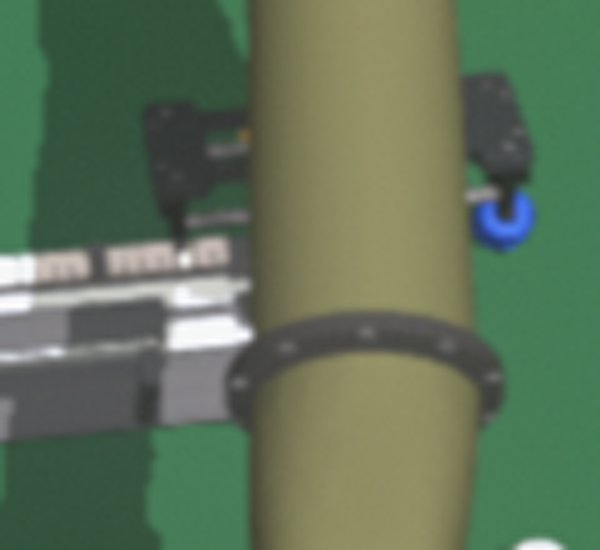

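```bash
python3 - <<'E'
from h import *
np.set_printoptions(precision=1,suppress=True)
f=np.load("side5.npz");p,d=f["p"],f["d"]
v,u=np.mgrid[:384,:512];W=pix2w("side",u.astype(float),v.astype(float),d)*1000
m=np.zeros(d.shape,bool);m[215:255,295:330]=1
w=p.min(2)>110
for lo,hi in((112,130),(75,88),(60,75),(45,60)):
    k=m&w&(W[...,2]>lo)&(W[...,2]<hi);q=W[k]
    if len(q)>3: print(lo,len(q),q.mean(0),q.min(0),q.max(0),cv2.minAreaRect(q[:,:2].astype(np.float32)))
E
```

```text
112 44 [614.4 -43.4 122.1] [605.5 -49.2 116. ] [626.  -35.4 127.7] ((615.7350463867188, -41.56837463378906), (20.372854232788086, 13.125004768371582), 6.942911624908447)
75 35 [614.6 -51.7  81.5] [598.  -56.2  75.9] [627.8 -32.   85. ] ((611.305908203125, -48.07316970825195), (17.534936904907227, 28.507658004760742), 48.16189956665039)
60 15 [614.8 -53.4  70.1] [602.9 -56.   61.3] [625.8 -45.   74.8] ((612.9112548828125, -53.149024963378906), (7.849433898925781, 24.533374786376953), 68.5701904296875)
45 47 [616.  -52.1  55.2] [608.5 -59.5  50.6] [627.  -34.6  58.9] ((617.2540283203125, -46.36976623535156), (17.449275970458984, 24.75476837158203), 5.976293563842773)
```

jog_arm:
  targets:
    - [0,0,0,1,-0.9,0.1,0.5]
    - [0,0,0,1,-0.9,0.1,0.5]
    - [0,0,0,0.9,-0.8,0.1,0.5]
    - [0,0,0,0.1,-0.1,0,0.5]
    - [0,0,0,0,0,0,0.5]

```text
time: 7.95
position: [0.6176, -0.0387, 0.0678]
tool_rot: [-0.869, 1.691, 1.755]
ft_force: [0.6, 0.7, -0.4]
grip_width: 0.109
```

```bash
cat >> h.py <<'E'
def rider(name,box,png,cb,k=6,bands=((75,88),(32,46),(6,22))):
    p,d=get_image("side");np.savez(name,p=p,d=d)
    v,u=np.mgrid[:384,:512];W=pix2w("side",u.astype(float),v.astype(float),d)*1000
    m=np.zeros(d.shape,bool);m[box[2]:box[3],box[0]:box[1]]=1
    w=p.min(2)>90
    np.set_printoptions(precision=1,suppress=True)
    for lo,hi in bands:
        q=W[m&w&(W[...,2]>lo)&(W[...,2]<hi)]
        if len(q)>3: print(lo,len(q),q.mean(0),q.min(0),q.max(0),cv2.minAreaRect(q[:,:2].astype(np.float32)))
    crop("side",p,*cb,k,png)
E
python3 - <<'E'
from h import *
goto([slot(-.04),-.04,.068],XT,ZT)
rider("side6.npz",(295,330,215,262),"s9.png",(270,350,190,275),8)
E
```

```text
turn [-0.01  0.06 -0.07] | shift old axes [ 0.04  0.08 -0.13] | new axes [ 0.04  0.08 -0.13] | pos [ 0.6176 -0.0387  0.0678] F [ 0.6  0.7 -0.4] t 7.95 grip 9.5
75 43 [615.8 -38.2  81.2] [607.1 -43.2  75. ] [626.9 -31.1  84.3] ((617.2930908203125, -37.87024688720703), (20.061708450317383, 11.266144752502441), 11.817928314208984)
32 49 [615.9 -45.5  38.8] [599.4 -51.6  32. ] [638.2 -27.5  44.1] ((617.3291625976562, -42.639163970947266), (22.68490982055664, 36.41584777832031), 71.42538452148438)
6 450 [609.3 -19.5  12.2] [578.6 -57.4   6. ] [654.6  53.1  22. ] ((614.1997680664062, -2.0848731994628906), (76.07230377197266, 108.07073211669922), 2.6437206268310547)
```

View pics/s9.png

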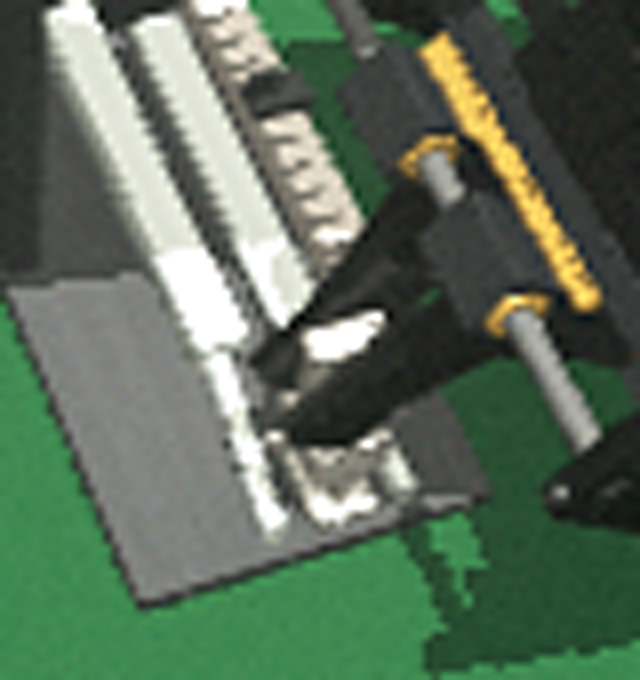

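jog_arm:
  targets:
    - [0,0,0,0,0,0.8,0.5]
    - [0,0,0,0,0,0.8,0.5]
    - [0,0,0,0,0,0.8,0.5]
    - [0,0,0,0,0,0.8,0.5]
    - [0,0,0,0,0,0,0.5]

```text
time: 8.62
position: [0.6151, -0.0055, 0.0682]
tool_rot: [-0.87, 1.69, 1.756]
ft_force: [-0.2, 0.4, -0.3]
grip_width: 0.112
```

```bash
python3 - <<'E'
from h import *
y=get_state()["position"][1]
goto([slot(y),y,.068],XT,ZT)
rider("side7.npz",(290,325,200,262),"s10.png",(270,350,180,265),8)
E
```

```text
turn [ 0.08  0.04 -0.05] | shift old axes [0.08 0.06 0.01] | new axes [0.08 0.06 0.01] | pos [ 0.6151 -0.0055  0.0682] F [-0.2  0.4 -0.3] t 8.625 grip 9.7
75 43 [613.2  -5.1  81.2] [604.6 -10.3  75.5] [626.4   7.4  84.9] ((614.128662109375, -3.7770938873291016), (16.452646255493164, 20.682209014892578), 70.45370483398438)
32 44 [613.9 -12.5  39.3] [596.2 -18.   32.6] [633.9   5.1  44.5] ((614.0103149414062, -9.089149475097656), (21.53624725341797, 35.203033447265625), 71.4958267211914)
6 842 [609.4 -14.6  11.2] [567.7 -57.9   6. ] [654.6  97.4  22. ] ((627.4296264648438, 13.762420654296875), (164.16184997558594, 75.51753997802734), 73.23641204833984)
```

View pics/s10.png

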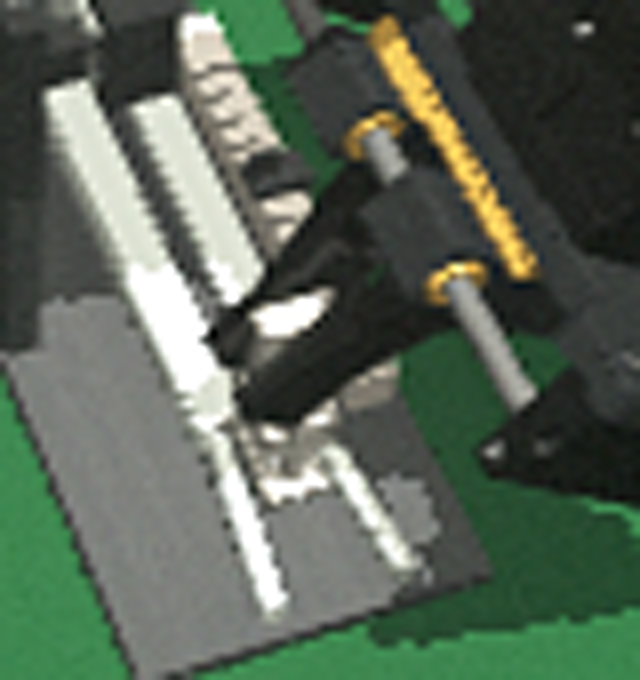

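jog_arm:
  targets:
    - [0,0,0,0.04,0.03,0.8,0.5]
    - [0,0,0,0,0,1,0.5]
    - [0,0,0,0,0,1,0.5]
    - [0,0,0,0,0,1,0.5]
    - [0,0,0,0,0,1,0.5]
    - [0,0,0,0,0,0,0.5]

```text
time: 9.43
position: [0.6108, 0.0425, 0.0681]
tool_rot: [-0.87, 1.69, 1.757]
ft_force: [0.1, -0.4, -0.1]
grip_width: 0.11
```

```bash
python3 - <<'E'
from h import *
y=get_state()["position"][1]
goto([slot(y),y,.068],XT,ZT);print(get_state()["torque"].round(2))
rider("side8.npz",(280,310,180,262),"s11.png",(260,340,150,235),8)
E
```

```text
turn [ 0.1   0.04 -0.05] | shift old axes [0.04 0.03 0.  ] | new axes [0.04 0.03 0.  ] | pos [0.6108 0.0425 0.0681] F [ 0.1 -0.4 -0.1] t 9.425 grip 9.6
[ 0.06 -0.84  0.01]
75 38 [608.8  42.7  80.3] [600.5  26.7  75.5] [631.7  51.5  83.6] ((618.114501953125, 40.82527160644531), (17.872983932495117, 34.97563171386719), 70.98531341552734)
32 49 [612.   34.4  38.9] [593.2  30.1  32.1] [632.   44.9  44.4] ((612.9947509765625, 36.97028350830078), (38.81489181518555, 14.067322731018066), 3.622616767883301)
6 1162 [593.5   4.8  10.7] [555.9 -58.6   6. ] [646.7 144.5  22. ] ((608.4945678710938, 44.107383728027344), (211.13772583007812, 67.37249755859375), 74.05730438232422)
```

View pics/s11.png

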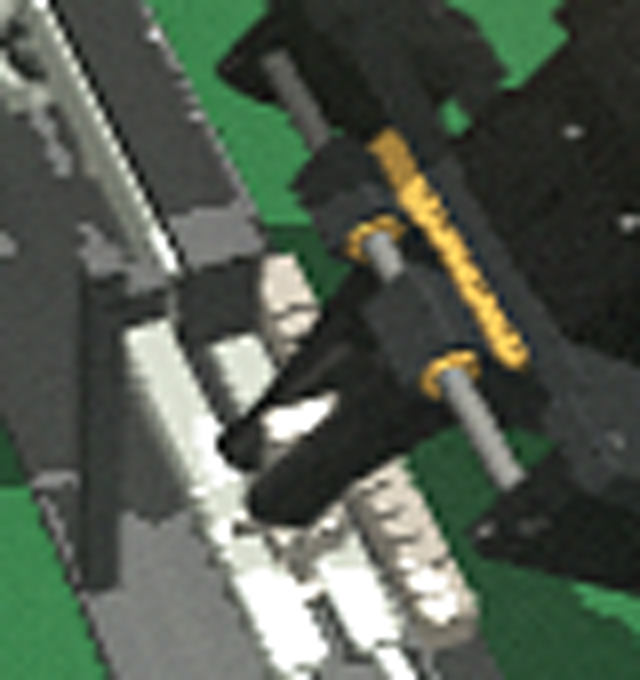

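jog_arm:
  targets:
    - [0,0,0,0.02,0.01,1,0.5]
    - [0,0,0,0,0,1.2,0.5]
    - [0,0,0,0,0,1.2,0.5]
    - [0,0,0,0,0,1.2,0.5]
    - [0,0,0,0,0,0.9,0.5]
    - [0,0,0,0,0,0,0.5]

```text
time: 10.22
position: [0.6063, 0.0971, 0.068]
tool_rot: [-0.87, 1.69, 1.756]
ft_force: [-0.2, 0.2, -0.9]
grip_width: 0.115
```

```bash
python3 - <<'E'
from h import *
y=get_state()["position"][1]
goto([slot(y),y,.068],XT,ZT);print(get_state()["torque"].round(2))
rider("side9.npz",(265,310,160,262),"s12.png",(230,330,130,215),8)
p,d=get_image("top");np.savez("top9.npz",p=p,d=d);crop("top",p,170,310,110,220,5,"t12.png")
E
```

```text
turn [ 0.08  0.04 -0.05] | shift old axes [0.02 0.02 0.  ] | new axes [0.02 0.02 0.  ] | pos [0.6063 0.0971 0.068 ] F [-0.2  0.2 -0.9] t 10.225 grip 10.0
[ 0.12 -0.81  0.03]
32 50 [606.4  91.3  39.3] [588.5  80.6  32.6] [641.8 182.8  44.9] ((598.0204467773438, 122.68659973144531), (39.585304260253906, 114.72465515136719), 27.10313606262207)
6 1508 [591.3  21.6  10.6] [548.8 -57.6   6. ] [647.7 244.5  22. ] ((598.1655883789062, 93.21758270263672), (302.86944580078125, 97.3067398071289), 85.34812927246094)
```

View pics/s12.png

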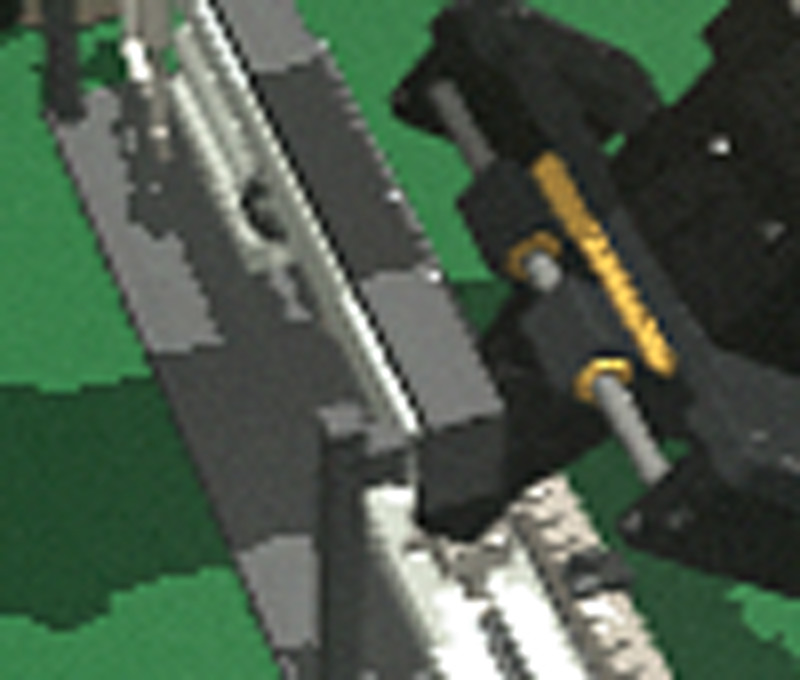

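View pics/t12.png

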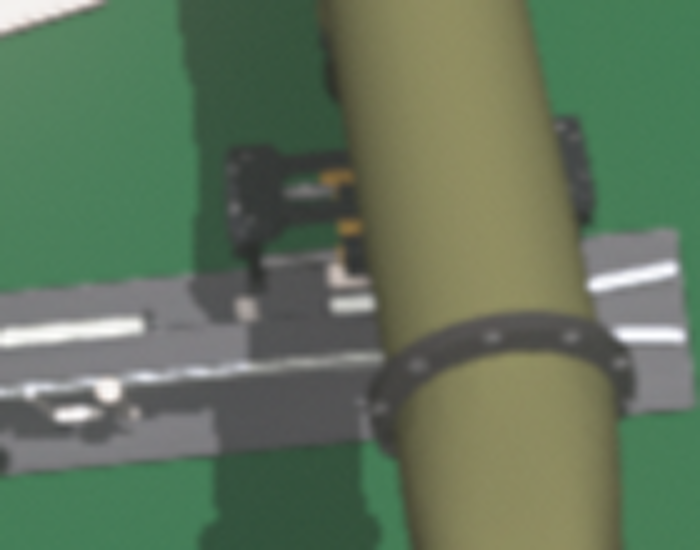

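jog_arm:
  targets:
    - [0,0,0,0,0,0.8,0.5]
    - [0,0,0,0,0,0.6,0.5]
    - [0,0,0,0,0,0.3,0.5]
    - [0,0,0,0,0,0,0.5]

```text
time: 10.82
position: [0.6051, 0.1132, 0.068]
tool_rot: [-0.87, 1.691, 1.755]
ft_force: [0.4, -0.0, -1.5]
grip_width: 0.11
```

jog_arm:
  targets:
    - [0,0,0,0,0,0.2,0.5]
    - [0,0,0,0,0,0,0.5]

```text
time: 11.08
position: [0.605, 0.1147, 0.0681]
tool_rot: [-0.869, 1.691, 1.755]
ft_force: [-0.4, 0.4, -1.2]
grip_width: 0.117
```

jog_arm:
  targets:
    - [0,0,0,0,0,0.2,0.5]
    - [0,0,0,0,0,0,0.5]

```text
time: 11.32
position: [0.6048, 0.1169, 0.068]
tool_rot: [-0.869, 1.691, 1.755]
ft_force: [0.2, -0.9, -1.1]
grip_width: 0.11
```

jog_arm:
  targets:
    - [0,0,0,0,0,0.2,0.5]
    - [0,0,0,0,0,0,0.5]

```text
time: 11.58
position: [0.6046, 0.119, 0.0681]
tool_rot: [-0.869, 1.691, 1.755]
ft_force: [-0.8, -0.6, -0.9]
grip_width: 0.112
```

jog_arm:
  targets:
    - [0,0,0,0,0,0.1,0.5]
    - [0,0,0,0,0,0,0.5]

```text
time: 11.82
position: [0.6046, 0.1198, 0.0681]
tool_rot: [-0.869, 1.691, 1.755]
ft_force: [0.1, 0.2, -0.5]
grip_width: 0.117
```

jog_arm:
  targets:
    - [0,0,0,0,0,0.1,0.5]
    - [0,0,0,0,0,0,0.5]

```text
time: 12.08
position: [0.6045, 0.1208, 0.0681]
tool_rot: [-0.869, 1.691, 1.755]
ft_force: [-0.4, 0.2, -1.4]
grip_width: 0.115
```

jog_arm:
  targets:
    - [0,0,0,0,0,0.1,0.5]
    - [0,0,0,0,0,0,0.5]

```text
time: 12.32
position: [0.6045, 0.1209, 0.0681]
tool_rot: [-0.869, 1.693, 1.753]
ft_force: [0.4, -2.7, -0.7]
grip_width: 0.119
```

jog_arm:
  targets:
    - [0,0,0,0,0,0.1,0.5]
    - [0,0,0,0,0,0,0.5]

```text
time: 12.58
position: [0.6045, 0.1211, 0.0681]
tool_rot: [-0.87, 1.694, 1.752]
ft_force: [-0.5, -5.2, -0.3]
grip_width: 0.111
```

jog_arm:
  targets:
    - [0,0,0,0,0,0.1,0.5]
    - [0,0,0,0,0,0,0.5]

```text
time: 12.82
position: [0.6045, 0.1212, 0.0682]
tool_rot: [-0.87, 1.696, 1.751]
ft_force: [0.1, -6.9, -0.2]
grip_width: 0.115
```

jog_arm:
  targets:
    - [0,0,0,0,0,-0.2,0.5]
    - [0,0,0,0.06,-0.05,0,0.5]
    - [0,0,0,0,0,0,0.5]

```text
time: 13.2
position: [0.6045, 0.121, 0.0677]
tool_rot: [-0.87, 1.693, 1.754]
ft_force: [0.3, -5.4, 1.2]
grip_width: 0.112
```

jog_arm:
  targets:
    - [0,0,0,0,0,0,1.4]
    - [0,0,0,0,0,0,2]
    - [0,0,0,0,0,0,3]
    - [0,0,0,0,0,0,3]

```text
time: 13.7
position: [0.6043, 0.1226, 0.0672]
tool_rot: [-0.869, 1.69, 1.756]
ft_force: [-0.1, 0.7, -0.8]
grip_width: 0.324
```

```bash
python3 - <<'E'
from h import *
goto(get_state()["position"],XT,ZT);s=get_state();print(s["joint_positions"].round(2),(R.from_rotvec(s["tool_rot"]).as_matrix()).round(3))
E
```

```text
turn [ 0.05  0.09 -0.05] | shift old axes [0. 0. 0.] | new axes [0. 0. 0.] | pos [0.6043 0.1226 0.0672] F [-0.1  0.7 -0.8] t 13.7 grip 28.2
[-0.23  0.91  0.06  1.07 -0.11  1.86  1.48] [[-0.642 -0.763 -0.078]
 [-0.049 -0.061  0.997]
 [-0.765  0.643  0.002]]
```

jog_arm:
  targets:
    - [0,0,0,-1,0,0,3]
    - [0,0,0,-2,0,0,3]
    - [0,0,0,-3,0,0,3]
    - [0,0,0,-3,0,0,3]
    - [0,0,0,0,0,0,3]

```text
time: 14.32
position: [0.66, 0.1256, 0.1353]
tool_rot: [-0.874, 1.682, 1.749]
ft_force: [0.9, 0.0, -0.0]
grip_width: 0.343
```

```bash
python3 - <<'E'
from h import *
goto(get_state()["position"],XT,ZT)
for n in("side","top"):
    p,d=get_image(n);np.savez(n+"10.npz",p=p,d=d)
crop("side",np.load("side10.npz")["p"],230,330,110,215,6,"s13.png")
crop("top",np.load("top10.npz")["p"],170,310,110,220,5,"t13.png")
E
```

```text
turn [0.   0.19 0.54] | shift old axes [0. 0. 0.] | new axes [0. 0. 0.] | pos [0.66   0.1256 0.1353] F [ 0.9  0.  -0. ] t 14.325 grip 29.9
```

View pics/s13.png

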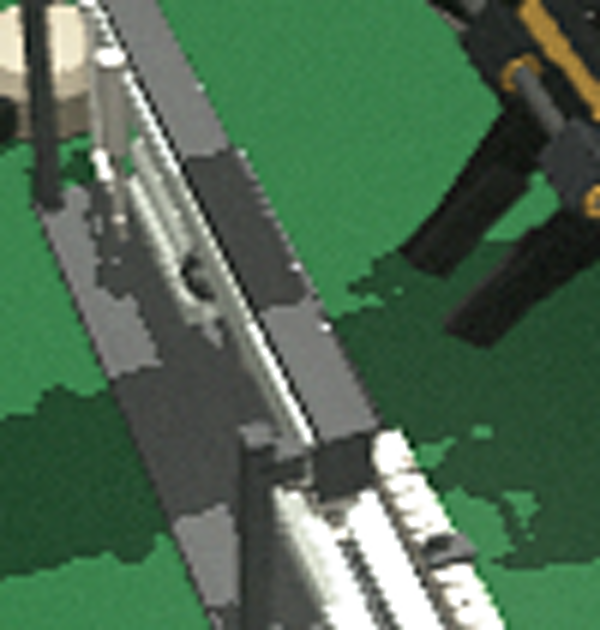

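View pics/t13.png

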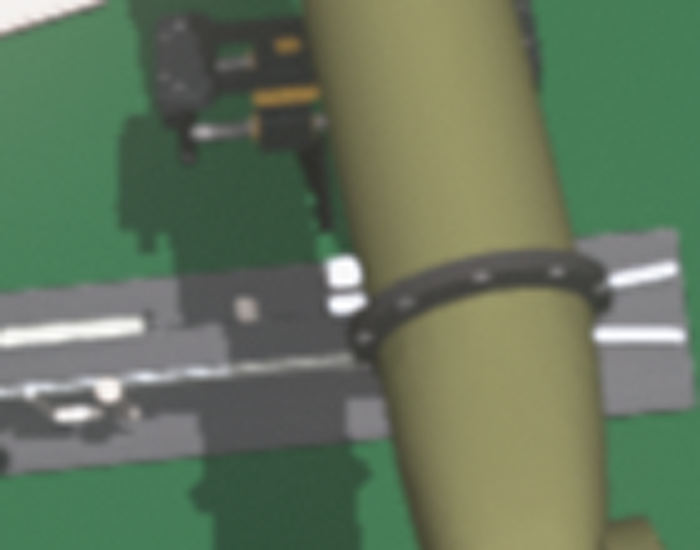

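```bash
python3 - <<'E'
from h import *
P=np.array([.5985,.1878,.070])
goto(P-.09*XT,XT,ZT)
E
```

```text
turn [-0.01  0.13  0.22] | shift old axes [-0.63  0.08  6.67] | new axes [-0.64  0.09  6.67] | pos [0.6579 0.1256 0.1335] F [-0.2 -0.4 -0.4] t 14.425 grip 29.9
```

jog_arm:
  targets:
    - [0,0,0,0,0,2,3]
    - [0,0,0,0,0,2.5,3]
    - [0,0,0,0,0,2.1,3]
    - [0,0,0,0,0,0,3]
    - [0,0,0,0,0,0,3]

```text
time: 15.05
position: [0.6513, 0.1906, 0.1323]
tool_rot: [-0.874, 1.685, 1.748]
ft_force: [0.2, -1.0, -0.6]
grip_width: 0.342
```

```bash
python3 - <<'E'
from h import *
P=np.array([.5985,.1878,.070])
goto(P,XT,ZT);print(get_state()["joint_positions"].round(2))
p,d=get_image("top");np.savez("top11.npz",p=p,d=d);crop("top",p,150,310,110,220,5,"t14.png")
p,d=get_image("side");crop("side",p,220,330,90,210,5,"s14.png")
E
```

```text
turn [-0.07  0.09  0.44] | shift old axes [8.17 0.11 0.12] | new axes [8.17 0.04 0.13] | pos [0.6513 0.1906 0.1323] F [ 0.2 -1.  -0.6] t 15.05 grip 29.8
[-0.23  1.   -0.07  0.76 -0.09  2.05  1.34]
```

View pics/t14.png

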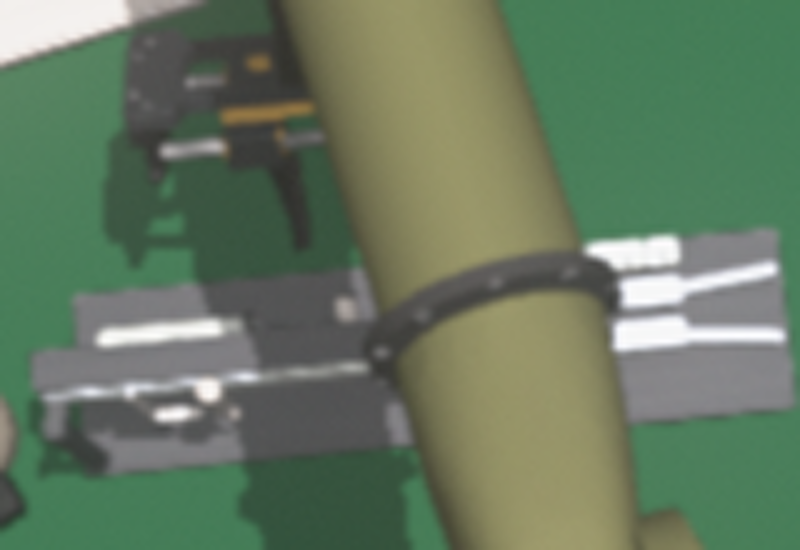

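View pics/s14.png

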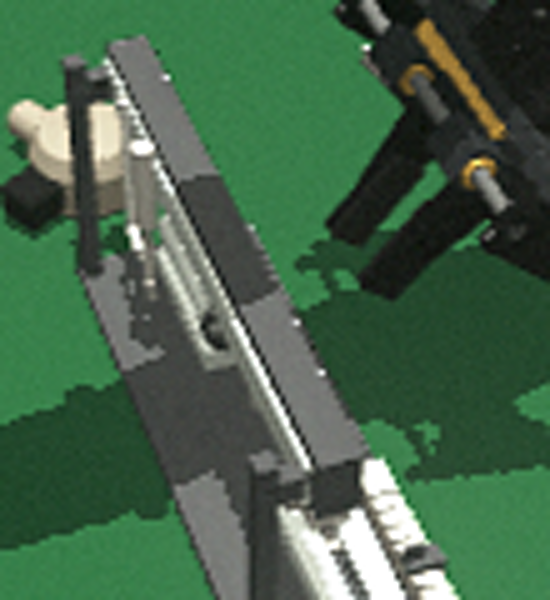

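jog_arm:
  targets:
    - [0,0,0,2.5,0,-0.1,3]
    - [0,0,0,2.5,0.05,-0.1,3]
    - [0,0,0.4,1,0,0,3]
    - [0,0,0,0,0,0,3]

```text
time: 15.65
position: [0.613, 0.1856, 0.0864]
tool_rot: [-0.868, 1.69, 1.753]
ft_force: [0.7, 0.2, -0.5]
grip_width: 0.344
```

```bash
python3 - <<'E'
from h import *
P=np.array([.5985,.1878,.070])
goto(P,XT,ZT);print(get_state()["joint_positions"].round(2))
p,d=get_image("top");np.savez("top12.npz",p=p,d=d);crop("top",p,170,270,120,210,8,"t15.png")
E
```

```text
turn [-0.07  0.15 -0.  ] | shift old axes [2.17 0.04 0.32] | new axes [2.17 0.04 0.33] | pos [0.613  0.1856 0.0864] F [ 0.7  0.2 -0.5] t 15.65 grip 30.0
[-0.23  0.94 -0.08  0.97 -0.08  1.91  1.35]
```

View pics/t15.png

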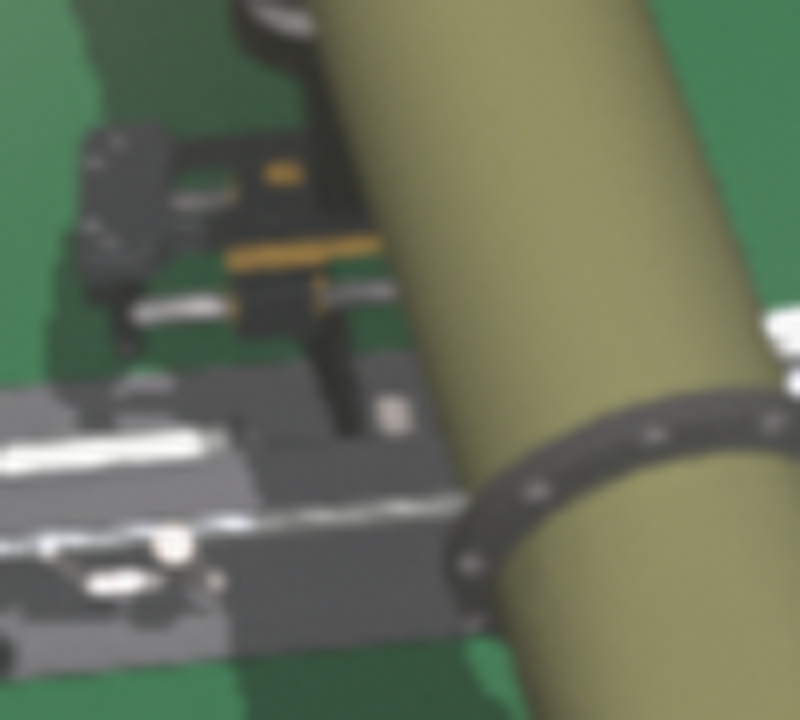

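jog_arm:
  targets:
    - [0,0,0,1.1,0,0.15,3]
    - [0,0,0,1.1,0.05,0.1,3]
    - [0,0,0,0,0,0,3]
    - [0,0,0,0,0,0,2]
    - [0,0,0,0,0,0,1.3]
    - [0,0,0,0,0,0,0.5]
    - [0,0,0,0,0,0,0.5]
    - [0,0,0,0,0,0,0.5]
  squeeze: 30

```text
time: 16.7
position: [0.5986, 0.1876, 0.0702]
tool_rot: [-0.87, 1.689, 1.753]
ft_force: [0.7, -0.5, 0.4]
grip_width: 0.109
```

```bash
python3 - <<'E'
from h import *
P=np.array([.5985,.1878,.070])
goto(P,XT,ZT)
p,d=get_image("top");np.savez("top13.npz",p=p,d=d);crop("top",p,170,270,120,210,8,"t16.png")
E
```

```text
turn [-0.03  0.13  0.09] | shift old axes [ 0.02 -0.    0.02] | new axes [ 0.02 -0.    0.02] | pos [0.5986 0.1876 0.0702] F [ 0.7 -0.5  0.4] t 16.7 grip 9.5
```

View pics/t16.png

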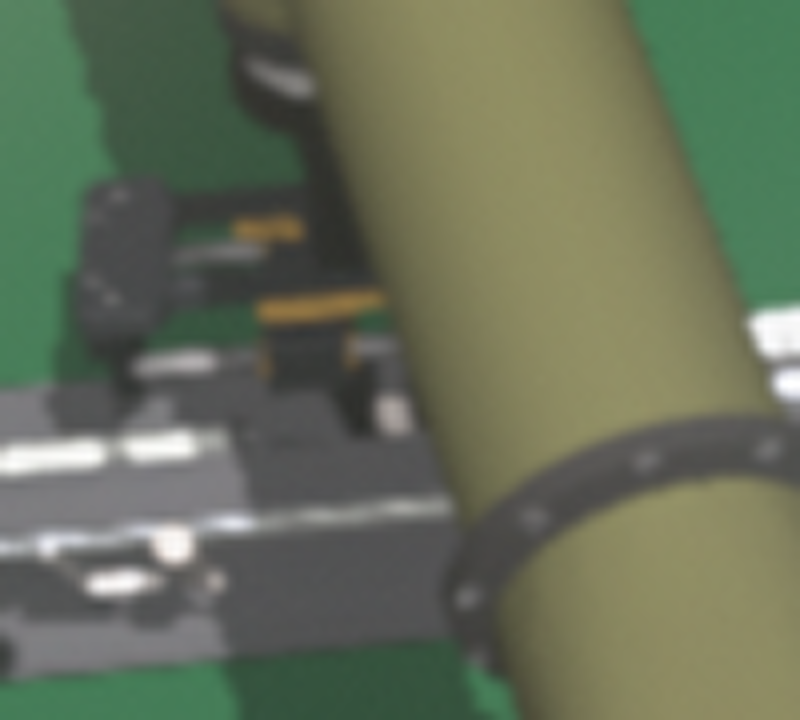

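```bash
python3 - <<'E'
from h import *
t=np.load("top0.npz")["p"].min(2).astype(float)
for v in range(160,164):
    r=244-t[v,254:264];r[r<0]=0;u=(r*np.arange(254,264)).sum()/r.sum();print(v,u,(ray("top",u,v,.036)*1000).round(1))
# pull tab, subpixel in top (white at dark)
for v in range(169,175):
    r=t[v,212:226]-t[v,212:226].min();u=(r*np.arange(212,226)).sum()/r.sum();print(v,u,(ray("top",u,v,.088)*1000).round(1),r.max())
s=np.load("side0.npz")["p"]
crop("side",s,290,320,185,215,20,"s15.png")
E
```

```text
160 257.90718038528894 [642.5  80.5  36. ]
161 258.7780429594272 [639.6  78.1  36. ]
162 259.11224489795916 [636.8  77.3  36. ]
163 259.1948955916473 [633.9  77.1  36. ]
169 218.81951219512194 [608.9 186.8  88. ] 53.0
170 218.79294117647058 [606.2 186.9  88. ] 105.0
171 218.77849462365592 [603.4 187.   88. ] 112.0
172 218.76652892561984 [600.7 187.   88. ] 114.0
173 218.9300847457627 [598.  186.6  88. ] 108.0
174 219.45669291338584 [595.2 185.2  88. ] 51.0
```

View pics/s15.png

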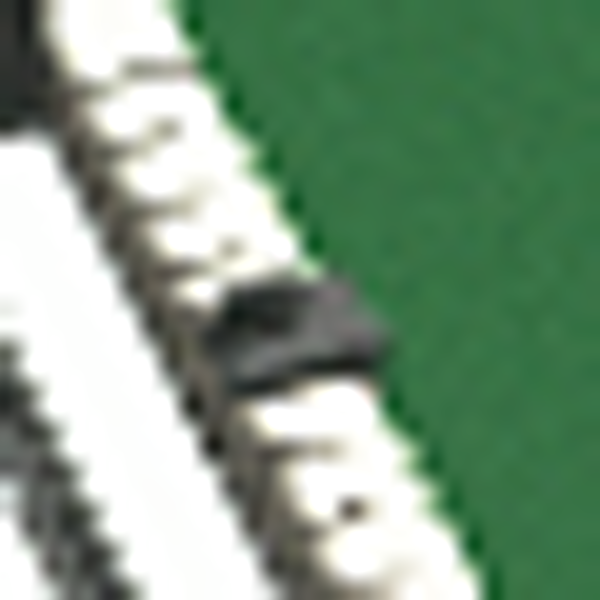

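jog_arm:
  targets:
    - [0,0,0,0,0,-0.3,0.5]
    - [0,0,0,0,0,-0.5,0.5]
    - [0,0,0,0,0,-0.6,0.5]
    - [0,0,0,0,0,-0.6,0.5]
    - [0,0,0,0,0,-0.6,0.5]
    - [0,0,0,0,0,-0.6,0.5]
    - [0,0,0,0,0,-0.5,0.5]
    - [0,0,0,0,0,-0.3,0.5]
    - [0,0,0,0,0,0,0.5]

```text
time: 17.88
position: [0.6016, 0.1502, 0.0702]
tool_rot: [-0.869, 1.684, 1.756]
ft_force: [2.7, 6.3, 1.2]
grip_width: 0.113
```

```bash
python3 - <<'E'
from h import *
s=get_state();goto(s["position"],XT,ZT)
print("pull mm",(s["position"]-np.array([.5986,.1876,.0702]))@GY*1000)
rider("side14.npz",(270,300,170,215),"s16.png",(270,330,165,225),10,((70,88),(50,70),(28,46)))
p,d=get_image("top");np.savez("top14.npz",p=p,d=d);crop("top",p,190,310,110,210,6,"t17.png")
E
```

```text
turn [0.16 0.31 0.14] | shift old axes [0. 0. 0.] | new axes [0. 0. 0.] | pos [0.6016 0.1502 0.0702] F [2.7 6.3 1.2] t 17.875 grip 9.9
pull mm 37.488226845767215
70 23 [611.3  81.3  76.8] [598.5  77.7  71.1] [617.8  88.7  81.9] ((609.6236572265625, 80.6016845703125), (20.202669143676758, 9.368645668029785), 28.413394927978516)
50 43 [607.2  79.5  59.3] [597.5  77.2  50.1] [619.   81.6  70. ] ((608.2933959960938, 79.43787384033203), (21.513845443725586, 4.299585819244385), 0.31947916746139526)
28 96 [606.   81.1  38.3] [589.   70.9  28.6] [627.  149.3  46. ] ((596.0357666015625, 105.77510070800781), (35.06426239013672, 80.48837280273438), 30.73551368713379)
```

View pics/s16.png

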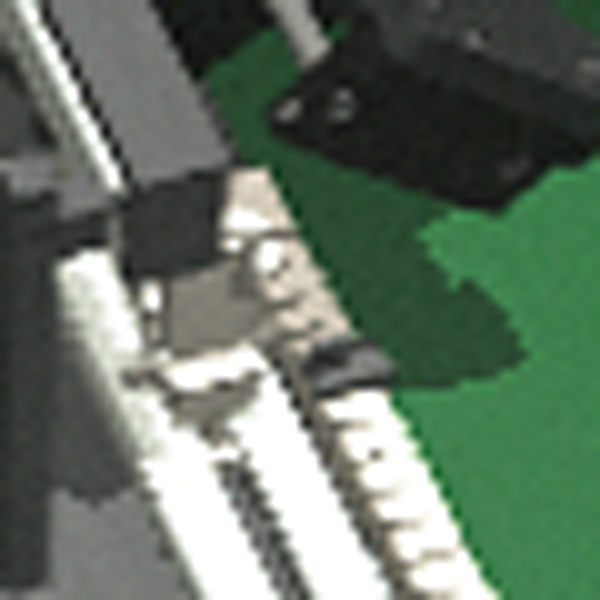

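View pics/t17.png

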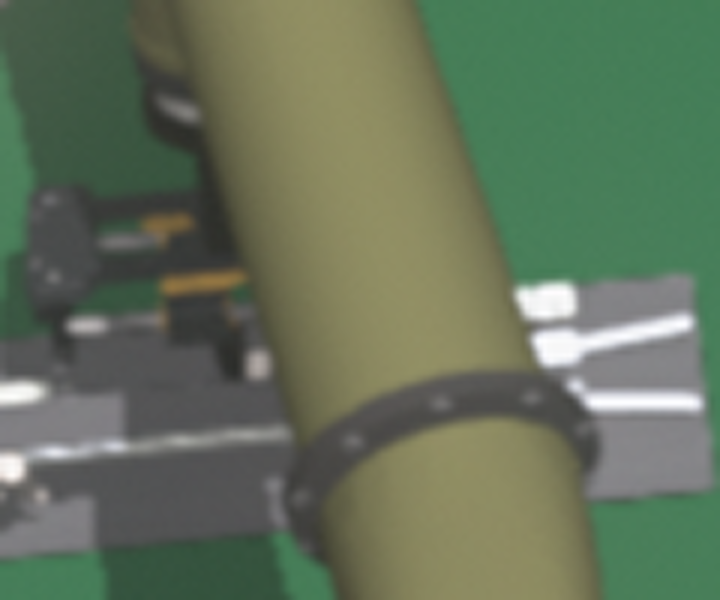

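```bash
python3 - <<'E'
from h import *
f=np.load("side14.npz");p,d=f["p"],f["d"]
s0=np.load("side0.npz")
for z in(.024,.036,.039):
    for c in((235,365),(310,352),(385,330),(240,300),(320,285)):
        print(z,c,(ray("side",290+c[0]/20-.5,185+c[1]/20-.5,z)*1000).round(1))
np.set_printoptions(precision=0,suppress=True,linewidth=200)
v,u=np.mgrid[:384,:512];W=pix2w("side",u.astype(float),v.astype(float),s0["d"])*1000
print(s0["p"].min(2)[197:207,298:312])
print("z");print(W[197:207,298:312,2]);print("y");print(W[197:207,298:312,1]);print("x");print(W[197:207,298:312,0])
v0,v1,u0,u1=185,212,282,312
crop("side",p,u0,u1,v0,v1,22,"s17.png")
E
```

```text
0.024 (235, 365) [635.5  78.9  24. ]
0.024 (310, 352) [644.7  78.5  24. ]
0.024 (385, 330) [654.4  79.3  24. ]
0.024 (240, 300) [639.2  88.   24. ]
0.024 (320, 285) [649.1  87.8  24. ]
0.036 (235, 365) [631.8  70.4  36. ]
0.036 (310, 352) [640.8  70.   36. ]
0.036 (385, 330) [650.3  70.8  36. ]
0.036 (240, 300) [635.4  79.3  36. ]
0.036 (320, 285) [645.1  79.1  36. ]
0.039 (235, 365) [630.8  68.2  39. ]
0.039 (310, 352) [639.8  67.8  39. ]
0.039 (385, 330) [649.3  68.7  39. ]
0.039 (240, 300) [634.4  77.2  39. ]
0.039 (320, 285) [644.1  76.9  39. ]
[[220 255 245 164 232 255 255  45  48  52  55  49  58  56]
 [ 83 116 174 228 237 192 158 172  79  64  54  60  56  54]
 [121 229 255 121  88  65  71  92 115  97  49  55  48  56]
 [ 83 100 131  37  32  46  56  94 108 102  86  54  56  57]
 [ 68  83  59  36  48  42  65 110 110 111 106  77  54  58]
 [ 63  79  56  61  85 113 111 108 100  71  73  50  60  56]
 [ 93  92  88  76 107  85  65  45  40  44  44  48  53  54]
 [197  68  83  58  39  53  96 182 242 255 148  45  55  57]
 [255  50  74  81 153 255 255 255 254 255 252  42  49  56]
 [255 197  64 
[... 1684 characters left out ...]
. 647. 658. 661. 662. 665. 667. 669. 673.]
 [634. 635. 638. 640. 642. 644. 641. 657. 659. 652. 664. 667. 669. 671.]
 [635. 635. 636. 634. 636. 639. 641. 646. 648. 651. 663. 426. 669. 670.]
 [634. 634. 634. 635. 636. 638. 641. 646. 647. 650. 652. 664. 666. 669.]
 [634. 634. 633. 634. 636. 639. 641. 645. 647. 648. 652. 664. 665. 669.]
 [633. 635. 633. 634. 636. 639. 641. 643. 646. 648. 650. 661. 665. 667.]
 [633. 635. 635. 634. 636. 638. 639. 643. 645. 647. 651. 661. 664. 666.]
 [627. 634. 636. 633. 635. 638. 640. 643. 645. 648. 650. 661. 663. 665.]
 [627. 633. 635. 636. 636. 637. 640. 642. 645. 647. 648. 660. 662. 663.]
 [626. 628. 635. 635. 636. 637. 639. 641. 643. 646. 648. 651. 661. 663.]]
```

View pics/s17.png

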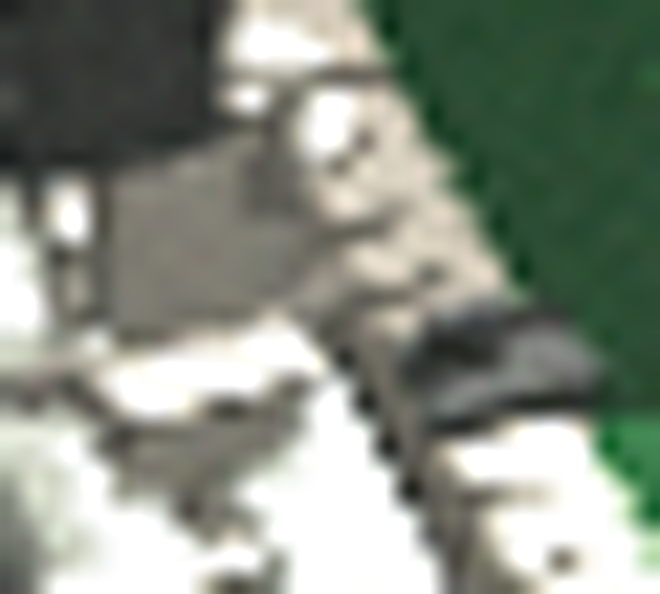

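jog_arm:
  targets:
    - [0,0,0,0,0,-0.3,0.5]
    - [0,0,0,0,0,-0.3,0.5]
    - [0,0,0,0,0,-0.25,0.5]
    - [0,0,0,0,0,0,0.5]
    - [0,0,0,0,0,0,0.5]

```text
time: 18.6
position: [0.6022, 0.1424, 0.0702]
tool_rot: [-0.869, 1.683, 1.757]
ft_force: [1.7, 6.9, 1.2]
grip_width: 0.108
```

```bash
python3 - <<'E'
from h import *
s=get_state();goto(s["position"],XT,ZT)
print("pull mm",(s["position"]-np.array([.5986,.1876,.0702]))@GY*1000)
rider("side15.npz",(270,300,170,215),"s18.png",(270,330,165,225),10,((74,88),(50,70),(28,46)))
p=np.load("side15.npz");W=pix2w("side",*np.mgrid[:384,:512][::-1].astype(float),p["d"])*1000
m=(W[...,0]>630)&(W[...,0]<642)&(W[...,1]>68)&(W[...,1]<90)&(W[...,2]>31)&(W[...,2]<44);q=W[m];print("mark",len(q),q.mean(0),q[:,1].min())
E
```

```text
turn [0.2  0.33 0.15] | shift old axes [0. 0. 0.] | new axes [0. 0. 0.] | pos [0.6022 0.1424 0.0702] F [1.7 6.9 1.2] t 18.6 grip 9.4
pull mm 45.38450528969203
74 34 [609.5  74.   79.2] [597.7  70.6  74.1] [619.8  80.6  82.7] ((608.8060302734375, 75.50320434570312), (21.67150115966797, 9.2416353225708), 6.55836820602417)
50 47 [606.2  72.5  60.2] [598.   70.3  50.6] [618.2  80.3  69.7] ((607.1189575195312, 72.50155639648438), (7.980656147003174, 21.290037155151367), 67.5731201171875)
28 96 [607.6  73.8  38.8] [590.7  62.9  29.2] [628.6 105.4  45.9] ((605.4718017578125, 80.22257232666016), (30.799983978271484, 42.11455154418945), 42.84013748168945)
mark 13 [637.4  77.8  35.6] 73.79034250870292
```

View pics/s18.png

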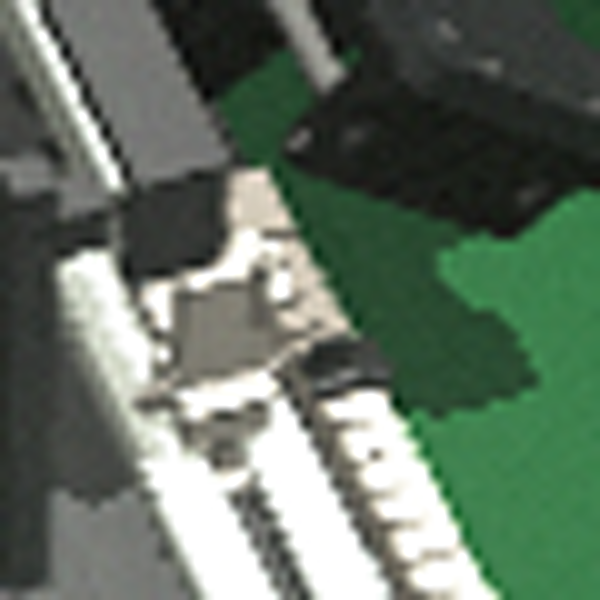

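jog_arm:
  targets:
    - [0,0,0,0,0,-0.03,0.5]
    - [0,0,0,0,0,0,0.5]
    - [0,0,0,0,0,0.2,0.5]
    - [0,0,0,0,0,0.4,0.5]
    - [0,0,0,0,0,0.5,0.5]
    - [0,0,0,0,0,0.6,0.5]
    - [0,0,0,0,0,0.6,0.5]
    - [0,0,0,0,0,0.6,0.5]
    - [0,0,0,0,0,0.6,0.5]
    - [0,0,0,0,0,0.5,0.5]

```text
time: 19.9
position: [0.5993, 0.1792, 0.0702]
tool_rot: [-0.87, 1.689, 1.753]
ft_force: [2.9, 2.3, 3.3]
grip_width: 0.113
```

jog_arm:
  targets:
    - [0,0,0,0,0,0.4,0.5]
    - [0,0,0,0,0,0.2,0.5]
    - [0,0,0,0,0,0.1,0.5]
    - [0,0,0,0,0,0,0.5]

```text
time: 20.4
position: [0.5987, 0.1859, 0.0701]
tool_rot: [-0.869, 1.689, 1.753]
ft_force: [4.3, 3.4, 3.0]
grip_width: 0.111
```

```bash
python3 - <<'E'
from h import *
goto([.5986,.1876,.0702],XT,ZT)
E
```

```text
turn [-0.02  0.16  0.09] | shift old axes [-0.    0.    0.17] | new axes [-0.01  0.    0.17] | pos [0.5987 0.1859 0.0701] F [4.3 3.4 3. ] t 20.4 grip 9.6
```

jog_arm:
  targets:
    - [0,0,0,0,0,0.1,0.5]
    - [0,0,0,0,0,0.1,0.5]
    - [0,0,0,0,0,0,0.5]

```text
time: 20.78
position: [0.5986, 0.1875, 0.0701]
tool_rot: [-0.87, 1.689, 1.753]
ft_force: [4.8, 1.5, 4.4]
grip_width: 0.111
```

jog_arm:
  targets:
    - [0,0,0,0,0,0.1,0.5]
    - [0,0,0,0,0,0,0.5]

```text
time: 21.02
position: [0.5986, 0.1876, 0.0701]
tool_rot: [-0.87, 1.691, 1.752]
ft_force: [4.7, -1.7, 5.1]
grip_width: 0.113
```

jog_arm:
  targets:
    - [0,0,0,0,0,-0.05,1.2]
    - [0,0,0,0,0,0,1.6]
    - [0,0,0,0,0,0,2.4]
    - [0,0,0,0,0,0,3]
    - [0,0,0,-1,0,0,3]
    - [0,0,0,-2,0,0,3]
    - [0,0,0,-2,0,0,3]
    - [0,0,0,-2,0,0,3]
    - [0,0,0,0,0,0,3]

```text
time: 22.15
position: [0.6445, 0.1919, 0.1249]
tool_rot: [-0.871, 1.686, 1.752]
ft_force: [0.5, -0.2, -0.6]
grip_width: 0.342
```

```bash
python3 - <<'E'
from h import *
goto([.5986,.1876,.0702],XT,ZT);print(get_state()["joint_positions"].round(2))
rider("side16.npz",(270,300,170,215),"s19.png",(220,330,90,225),4.4,((74,88),(50,70),(28,46)))
E
```

```text
turn [-0.02  0.18  0.25] | shift old axes [ 7.15  0.05 -0.09] | new axes [ 7.15  0.02 -0.07] | pos [0.6445 0.1919 0.1249] F [ 0.5 -0.2 -0.6] t 22.15 grip 29.8
[-0.23  0.99 -0.07  0.8  -0.09  2.03  1.34]
74 35 [610.2  73.8  79.1] [598.4  70.5  74.7] [619.3  80.5  81.8] ((608.7410888671875, 75.64561462402344), (20.890296936035156, 9.238149642944336), 3.087181806564331)
50 51 [608.5  72.   60.1] [597.8  70.   50.4] [618.5  77.1  70. ] ((607.619140625, 72.07966613769531), (5.935211658477783, 21.206207275390625), 78.32969665527344)
28 84 [608.7  71.6  38.4] [589.9  63.3  29.1] [628.8 184.   45.5] ((593.4905395507812, 120.46309661865234), (37.13771057128906, 121.73985290527344), 20.2403564453125)
```

View pics/s19.png

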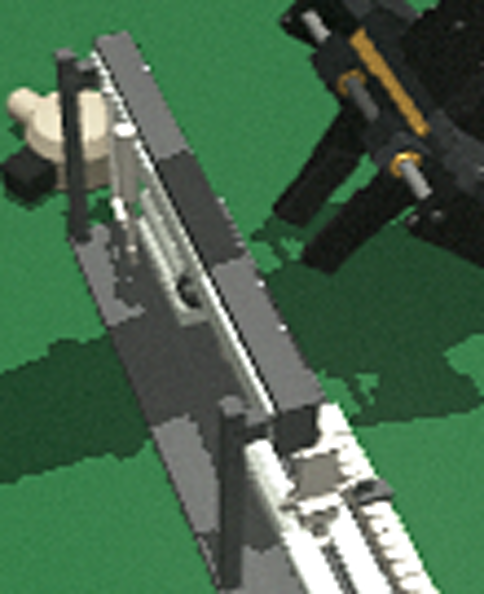

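jog_arm:
  targets:
    - [0,0,0,-3,0,0,3]
    - [0,0,-10,-3,1,0,3]
    - [0,0,-10,-4,1,0,3]
    - [0,0,-10,-4,0,3,3]
    - [0,0,-10,-3,0,5,3]
    - [0,0,0,0,0,5,3]
    - [0,0,0,0,0,5,3]
    - [0,0,0,0,0,5,3]
    - [0,0,0,0,0,0,3]

```text
time: 23.32
position: [0.6701, 0.4296, 0.2752]
tool_rot: [-1.27, 1.154, 1.265]
ft_force: [-0.4, -0.4, 0.2]
grip_width: 0.341
```

```bash
python3 - <<'E'
from h import *
np.set_printoptions(precision=1,suppress=True)
goto([.5986,.1876,.0702],XT,ZT)
p,d=get_image("top");np.savez("top17.npz",p=p,d=d);crop("top",p,200,320,130,220,6.5,"t18.png")
W=pix2w("top",*np.mgrid[:384,:512][::-1].astype(float),d)*1000
def st(l,m): q=W[m];print(l,len(q),q.mean(0),q.min(0),q.max(0)) if len(q) else print(l,0)
X,Y,Z=W[...,0],W[...,1],W[...,2]
st("pulltab",(abs(X-600)<16)&(abs(Y-187)<15)&(Z>80)&(Z<98))
st("rider top",(abs(X-607)<20)&(abs(Y-76)<20)&(Z>72)&(Z<92))
st("mark",(X>628)&(X<642)&(abs(Y-78)<10)&(Z>31)&(Z<44))
t=p.min(2).astype(float)
for v in range(160,165):
    r=244-t[v,254:264];r[r<0]=0;u=(r*np.arange(254,264)).sum()/r.sum();print(v,u,(ray("top",u,v,.036)*1000).round(1))
h=cv2.cvtColor(p,cv2.COLOR_RGB2HSV);
E
```

```text
turn [ 0.4  0.3 40.7] | shift old axes [ 20.2   9.4 -23.7] | new axes [ 21.5  -6.3 -23.6] | pos [0.7 0.4 0.3] F [-0.4 -0.4  0.2] t 23.325 grip 29.7
pulltab 16 [601.9 187.7  89.2] [597.3 183.4  86.4] [606.5 191.9  92.8]
rider top 13 [611.8  76.5  82. ] [606.6  73.   76.1] [616.5  81.2  89.1]
mark 11 [635.2  78.1  35. ] [629.1  74.7  31. ] [640.5  83.1  42. ]
160 257.9012131715771 [642.5  80.5  36. ]
161 258.7838479809976 [639.6  78.1  36. ]
162 259.1145038167939 [636.8  77.2  36. ]
163 259.199535962877 [633.9  77.1  36. ]
164 259.329489291598 [631.   76.8  36. ]
```

View pics/t18.png

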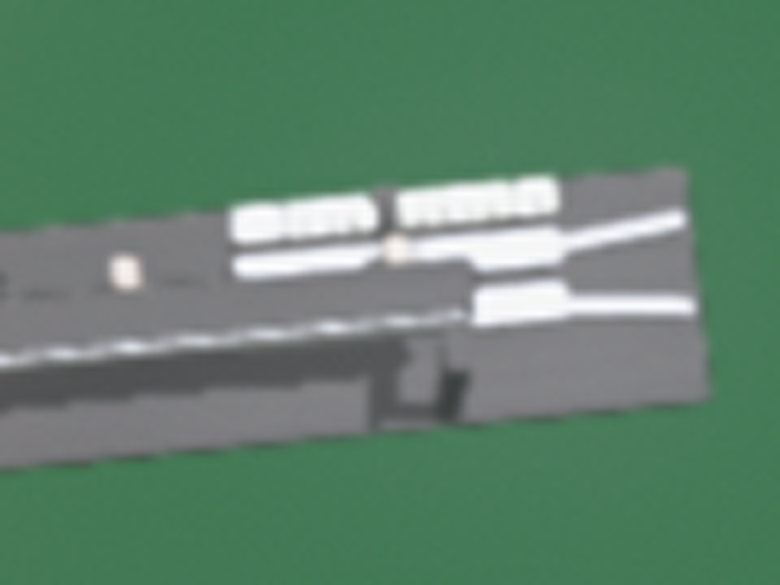

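```bash
python3 -c "
from bench import *
print(close_job(), get_state()['time'])"
```

```text
the job is handed in; nothing more can be done
the job is handed in; nothing more can be done
```

I handed the job in at about 23.4 s. The rider stands upright in the rail at the marker clip, and the slide is home. No verdict is reported, so these are my own checks.

**What I did:**
- I gripped the rider with the tool tilted 40°. I set it on the apron and slid it along the rail until it met the pusher, felt as a rise to about 5–7 N.
- I then gripped the pull tab, drew it 45.4 mm, eased it home at about 50 mm/s, released it and backed away.

**Last checks:**
- **Rider at the mark:** the top camera puts the rider about 1.3 mm short of the mark along the pull. The side camera puts it within about 1 mm. The two disagree slightly, but both are inside the 4 mm limit.
- **Slide home:** the pull tab measured the same in the top image as at the start, to about 0.1 mm.
- **Marker clip:** it had not moved, also to about 0.1 mm.
- **Loose parts:** I did not measure the spacer, knob and stage again at the end. I planned the moves clear of all three, and no unexpected force showed up.

At the pusher the strip and the arm hid the rider from both cameras, so I could judge that step only by force and arm position. The side view after pulling agreed with it.

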